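Put the bench tools back in their graded rack

ROBOT

A 6-joint arm with a two-finger parallel gripper is mounted at the origin on a cart in front of the work surface, level with it; the furniture and walls round the work are solid. World frame = base frame: x ahead of the robot, y to its left, z up, the work surface at z = 0. Lengths are in m, angles in rad, forces in N, time in s.
With the tool pointing down it reaches from about 0.25 to 0.775 m from the base axis. Payload 4 kg.
Tool frame: the origin (TCP) lies on the centre line of the jaws, within the pads' length; the fingertips stand 19 mm ahead of it and the grasp point (between the pads) is the TCP; x points along the fingers, z is the direction in which the jaws open and shut, and the axes are right-handed (so a half turn about x gives the same grasp; the last joint's range is limited). The gripper opens to 94 mm and grips with 3 to 60 N. Pads are 16 mm wide; open, the fingers measure 119 mm over their backs; the gripper's body (75 mm by 177 mm) begins 78 mm behind the grasp point.
Start: joints at [-1.302, 0.087, 1.371, -0, 1.684, -0.103], TCP at [0.2, -0.512, 0.186] pointing down, gripper open.
Joint ranges: [-3.1, 3.1], [-0.76, 2.03], [0.27, 2.55], [-1.08, 4.22], [0.17, 2.65], [-2.57, 2.57]. Speed limits (rad/s): [2.79, 2.79, 3.14, 3.14, 3.14, 3.14].

INTERFACE

Orientations are given as a rotation vector (axis times angle).
In Python, from bench import read_state, get_image, hand_in, masks_of gives the robot as it stands.
- The arm moves only by the tool arm_command, never from a script. Its argument "increments" is a list of rows, each a list of 5 numbers: the gripper command: -1 is shut, 1 is fully open, values between are in proportion, then the shift along the tool's x, y, z normalised to -1 to 1, where 1 is 40 mm, then the turn about the tool's x normalised to -1 to 1, where 1 is 0.12 rad. A call has 1 to 20 rows; each row shifts and turns the pose as measured when the row begins, along the tool's axes as they then stand; what a row does not reach is not made up. A row lasts 1/8 s, in which the tool goes at most 62.5 mm and 10.7 degrees, less where a joint would pass 70% of its speed; a pose out of reach is approached as far as the arm can. A call with a number of a shift or a turn outside -1 to 1 is refused whole. A call with a gripper value outside its range is refused whole. The fingers move at their own pace and stop on an object; "squeeze" is the grip in N (left out, the last holds). Time passes only in rows, so rows that do not move let the fingers close. It gives the time, the measured TCP pose, the force and the opening at its end, in the units of the state.
- read_state(): the state, without advancing time (a new reading comes with each control period).
- get_image(name): name is "scene" or "top" or "wrist"; returns a dict with "frame" (480x640x3 uint8, red, green, blue), "z_map" (480x640 float32, m along the optical axis (not along the pixel's ray), 0 where there is no reading), "fx", "fy", "cx", "cy" (pixels), "extrinsics" (4x4, takes a point from world to camera coordinates). Camera axes: x right, y down, z forward; pixel columns grow to the right and rows downward; lengths in m; the calibration is good to about 2 mm. A picture is of the moment at which its call begins.
- hand_in(): hands the job in, once; it reports no verdict.
Trained networks look in the newest picture that a camera, given by its name, has taken for a name from the list of things; names that differ only in an ending like _2 or _b are one class to them, and where a whole thing is asked for, a point or a joint stands for the part that bears it (a point fixed in the world has none). Each returns a list of dicts, best first, with "conf" (0 to 1); they miss things now and then, are a little off and sometimes report something else, mostly with a low value. They report only what shows in the picture. A call takes as long as a camera call.
- masks_of(camera, thing): "pixels" (480x640 bool, what is visible of it) and "centre" ([column, row] in pixels, amid what is visible of it).
The state is a dict: "clock": time; "qpos": joint angles; "qvel": joint speeds; "effort": joint torques, N m; "ee_pos": TCP position; "eef_rot": TCP orientation; "wrist_force": force on the tool from outside, world axes, zero at the start; "ft_torque": the same for the moment, N m; "gripper_width": finger opening in m.
Only numpy, scipy, OpenCV 4.12 (cv2) and the standard library are available. Lean on these libraries where they do the work, as an engineer would, in place of code of your own. Each camera call takes 0.05 s, during which the arm holds its last target.

TASK

Put the four hand tools (two chisels, a gouge and a rasp) back in the stepped rack on the bench in order of length, each in the berth that is cut to its length, from the shortest in the shortest berth to the longest in the longest. Lay each one straight in its berth with the handle in the V notch at the front board and the blade tip down in the slot of the tip block, just short of the stop. Leave the mallet where it lies.

Things in the scene. Friction and masses are not known exactly. Their poses are not given: they have to be found in the camera images.
- short_chisel: The shortest tool: a stubby chisel 172 mm long, pale tan handle 104 mm long, 37 mm across, 32 mm thick, narrow blade 68 mm long. Best gripped across the handle 33 mm behind the origin (37 mm wide). Origin: on the long axis midway between butt and tip, 16 mm above the bench at the start; x along the tool to the blade tip, z up, y across the handle.
- flared_chisel: Second in length: a chisel 198 mm long, round brown handle 104 mm long flaring from 24 mm at the ferrule to 36 mm at the butt; lies 0.06 rad tip-down. Best gripped across the handle 44 mm behind the origin (31 mm wide). Origin: on the long axis midway between butt and tip, 13 mm above the bench at the start; x along the tool to the blade tip, z up, y across the handle.
- gouge: Third in length: a gouge 236 mm long, thick dark grey-brown handle 118 mm long, 48 mm across, 43 mm thick, brass ferrule, pointed blade. Best gripped across the handle 56 mm behind the origin (48 mm wide). Origin: on the long axis midway between butt and tip, 21 mm above the bench at the start; x along the tool to the blade tip, z up, y across the handle.
- rasp: The longest tool: a slim rasp 280 mm long, straight round brown handle 103 mm long, 31 mm thick, tapering flat blade 177 mm long. Best gripped across the handle 70 mm behind the origin (31 mm wide). Origin: on the long axis midway between butt and tip, 16 mm above the bench at the start; x along the tool to the blade tip, z up, y across the handle.
- berth_1: Shortest berth, right end of the fixed rack, 192 mm clear from front board to far stop: a 172 mm tool has 10 mm play at each end. Origin: middle of that length, on the plank's top 20 mm above the bench; x from front board to stop, z up. Short chisel's origin seats 27 mm above it, tool level. Rack: four stepped pale planks in a row, 76 mm apart; front board 36 mm high at the robot's end.
- berth_2: Second berth from the right, 218 mm clear from front board to far stop: a 198 mm tool has 10 mm play at each end. Origin: middle of that length, on the plank's top 20 mm above the bench; x from front board to stop, z up. Flared chisel's origin seats 27 mm above it, tool level. All: handle in the V notch of a rail 14 to 32 mm from the board: 45-degree sides, floor 10, teeth 32 mm above plank.
- berth_3: Third berth from the right, 256 mm clear from front board to far stop: a 236 mm tool has 10 mm play at each end. Origin: middle of that length, on the plank's top 20 mm above the bench; x from front board to stop, z up. Gouge's origin seats 34 mm above it, tool level. All: the last 45 mm is the tip block, a slot 28 mm wide between cheeks 10 mm high; stop 16 mm above its floor.
- berth_4: Longest berth, left end of the rack, 300 mm clear from front board to far stop: a 280 mm tool has 10 mm play at each end. Origin: middle of that length, on the plank's top 20 mm above the bench; x from front board to stop, z up. Rasp's origin seats 25.5 mm above it, tool level. Tip slot's floor: 22.5 mm above the plank, 30 mm in the gouge's berth.
- mallet: beech mallet with a square head, 276 mm long and 66 mm high, lying on the left of the bench: a bystander. Origin: the centre of its underside.

How it is judged:
By the outcome, as a careful person would: the job done as asked, in the order asked, and still so for the second after the job is handed in, with the robot touching nothing.
It also fails if it takes over 99 s, if anything falls off the work surface, if the arm or the gripper's body presses on something with over 40 N, if the wrist force passes 120 N, or if a joint passes its speed limit or range.

## Working session

There is one attempt and no reset: what is moved stays moved. The work goes in short steps, Python scripts to look and compute and a tool call to move; the robot and the scene stay as the last step left them, time stands still between calls to the robot, and variables do not carry over. Pictures are saved under pics/ and viewed, and the job is handed in when it is done.

Besides the shell and the picture viewer there is one more tool, called after "Emit:" by a JSON object that holds its "method" and its "body", one argument or row to a line. arm_command: Moves the arm, as the interface text tells. Its arguments: {"type":"object","properties":{"increments":{"type":"array","items":{"type":"array","items":{"type":"number","minimum":-1,"maximum":1}}},"squeeze":{"type":"number"}},"required":["increments"]}

```bash
mkdir -p pics; ls
python3 - <<'E'
from bench import *
import cv2,numpy as np
s=read_state();print(s)
for n in ["scene","top"]:
    d=get_image(n);cv2.imwrite(f"pics/{n}0.png",d["frame"][:,:,::-1]);print(n,d["fx"],d["cx"],d["cy"],d["extrinsics"].round(3).tolist())
    np.savez(f"{n}0.npz",**d)
E
```

```text
pics
{'clock': 0.0, 'qpos': array([-1.30208022e+00,  8.79219884e-02,  1.37223043e+00, -3.84126085e-05,
        1.68355963e+00, -1.03128287e-01]), 'qvel': array([-0.00016813, -0.00011456,  0.00030191, -0.00012634,  0.00104044,
        0.00178754]), 'effort': array([-3.75676518e-05, -3.40180314e+01, -3.02428365e+01,  7.17679155e-02,
        3.28087248e-02, -1.69701739e-04]), 'ee_pos': array([ 0.19964846, -0.51186775,  0.18433433]), 'eef_rot': array([ 0.93240655,  1.36415874, -0.93019399]), 'wrist_force': array([0.10287184, 1.00162318, 0.57483264]), 'ft_torque': array([0.01917868, 0.02827017, 0.05586177]), 'gripper_width': 0.09398517137401906}
scene 548.1634192324476 320.7520497147379 232.8563840083506 [[0.671, -0.741, 0.005, -0.279], [-0.425, -0.391, -0.816, 0.311], [0.607, 0.546, -0.578, 1.319], [0.0, 0.0, 0.0, 1.0]]
top 514.9481985213953 313.8976856979386 241.813481741983 [[0.02, -1.0, 0.004, 0.08], [-0.981, -0.02, -0.192, 0.488], [0.192, -0.0, -0.981, 1.491], [0.0, 0.0, 0.0, 1.0]]
```

View pics/top0.png

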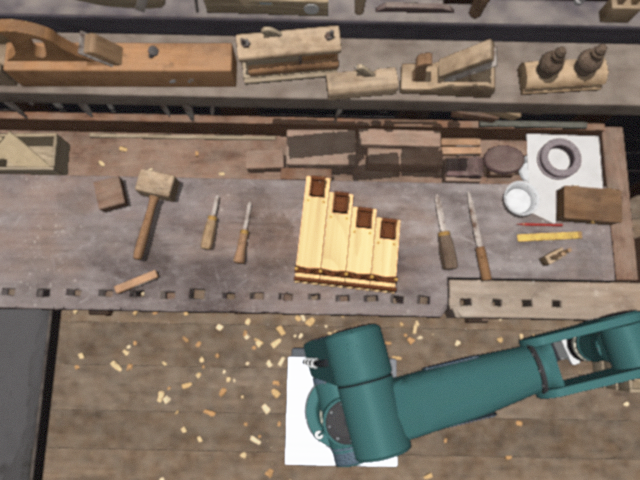

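View pics/scene0.png

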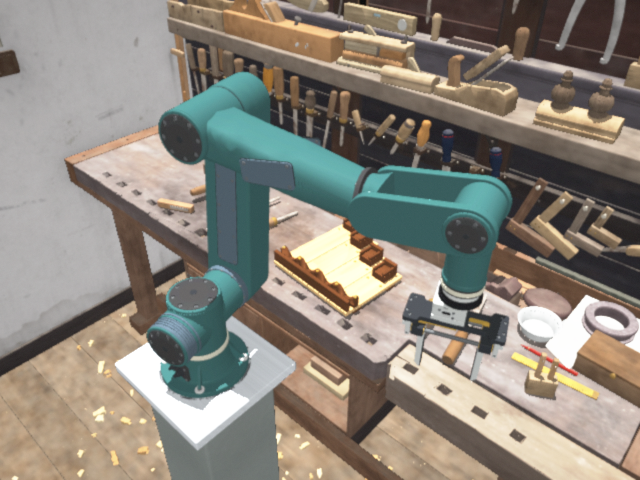

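The top view shows the short chisel at (210,222), flared chisel at (243,232), rack at (345,232), gouge at (445,232), rasp at (479,237) and mallet at (153,210).

```bash
cat > h.py <<'E'
from bench import *
import cv2,numpy as np
from scipy.spatial.transform import Rotation as R
def world(d):
    z=d["z_map"];v,u=np.mgrid[:480,:640]
    P=np.stack([(u-d["cx"])/d["fx"]*z,(v-d["cy"])/d["fy"]*z,z],-1)
    E=d["extrinsics"];return (P-E[:3,3])@E[:3,:3]
def axis(pts):
    c=pts[:,:2].mean(0);_,_,V=np.linalg.svd(pts[:,:2]-c);a=V[0]
    if a[0]<0:a=-a
    t=(pts[:,:2]-c)@a;lo,hi=np.percentile(t,[1,99]);return c+a*(lo+hi)/2,np.arctan2(a[1],a[0]),hi-lo
E
python3 - <<'E'
from h import *
d=get_image("top");W=world(d)
for n in ["short_chisel","flared_chisel","gouge","rasp","mallet","berth_1","berth_4"]:
    for m in masks_of("top",n)[:4]:
        p=m["pixels"];q=W[p&(d["z_map"]>0)]
        if len(q)<5: continue
        c,a,L=axis(q);print(n,round(m["conf"],2),p.sum(),np.round(m["centre"]),c.round(4),round(a,3),round(L,3),np.percentile(q[:,2],[5,50,95]).round(3))
# height map crop print of heights
H=W[...,2];img=np.clip(H*2500,0,255).astype(np.uint8)
cv2.imwrite("pics/h.png",cv2.resize(img[150:330,80:640],None,fx=1.4,fy=1.4))
crop=d["frame"][160:310,280:500,::-1];cv2.imwrite("pics/crop.png",cv2.resize(crop,None,fx=3.6,fy=3.6,interpolation=cv2.INTER_CUBIC))
E
```

```text
short_chisel 0.64 504 [209. 228.] [0.5471 0.4065] -0.14 0.165 [0.002 0.026 0.034]
flared_chisel 0.84 404 [242. 245.] [0.5159 0.3049] -0.114 0.186 [0.008 0.025 0.036]
gouge 0.65 756 [442. 246.] [ 0.5277 -0.3012] 0.119 0.221 [0.019 0.034 0.043]
rasp 0.58 638 [479. 252.] [ 0.5201 -0.4066] 0.147 0.269 [0.012 0.022 0.034]
mallet 0.73 1654 [146. 191.] [0.5589 0.5895] -0.227 0.262 [0.016 0.052 0.07 ]
berth_1 0.8 1998 [335. 231.] [0.5113 0.0225] -0.106 0.261 [0.014 0.021 0.06 ]
berth_1 0.8 2283 [312. 223.] [0.5401 0.0961] -0.098 0.305 [0.015 0.021 0.051]
berth_1 0.7 1586 [386. 249.] [ 0.4634 -0.125 ] -0.058 0.211 [0.014 0.021 0.055]
berth_1 0.65 1684 [364. 238.] [ 0.4863 -0.051 ] -0.089 0.225 [0.015 0.021 0.054]
berth_4 0.8 1998 [335. 231.] [0.5113 0.0225] -0.106 0.261 [0.014 0.021 0.06 ]
berth_4 0.8 2283 [312. 223.] [0.5401 0.0961] -0.098 0.305 [0.015 0.021 0.051]
berth_4 0.7 1586 [386. 249.] [ 0.4634 -0.125 ] -0.058 0.211 [0.014 0.021 0.055]
berth_4 0.65 1684 [364. 238.] [ 0.4863 -0.051 ] -0.089 0.225 [0.015 0.021 0.054]
```

View pics/crop.png

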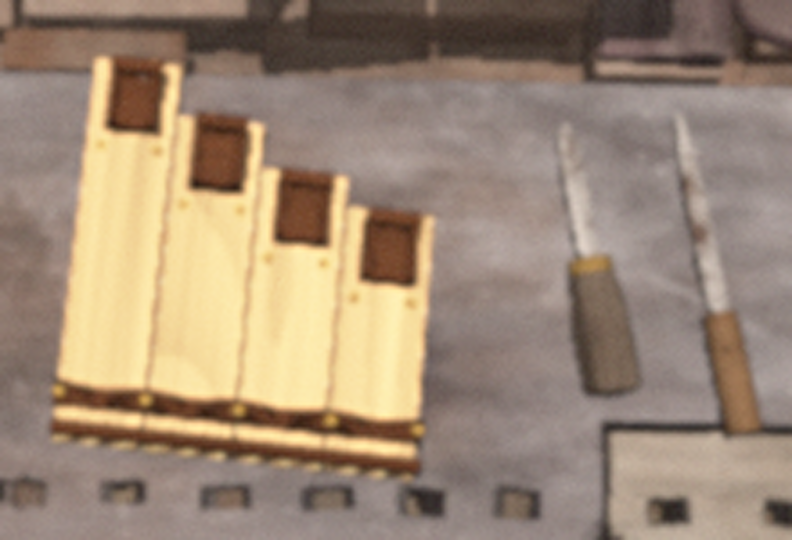

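View pics/h.png

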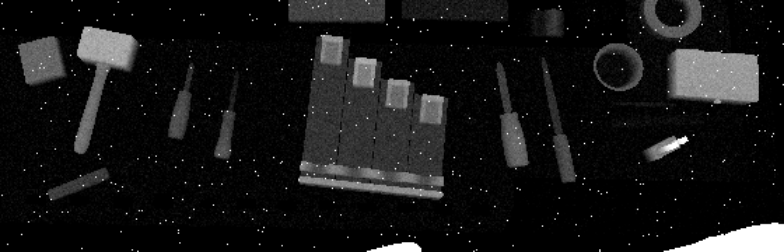

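Run:
```python
from h import *
d=get_image("wrist");cv2.imwrite("pics/w0.png",d["frame"][:,:,::-1])
s=read_state();M=R.from_rotvec(s["eef_rot"]).as_matrix();print(M.round(3))
E=d["extrinsics"];print(d["fx"],(-E[:3,:3].T@E[:3,3]).round(3),E[:3,:3].round(3))
W=world(d);
for n in ["rasp","gouge"]:
    for m in masks_of("wrist",n)[:2]:
        q=W[m["pixels"]&(d["z_map"]>0)]
        c,a,L=axis(q);print(n,m["conf"],len(q),c.round(4),a.round(3),L.round(3))
```

```text
[[-0.     0.932  0.363]
 [-0.     0.363 -0.932]
 [-1.    -0.     0.   ]]
362.3105259197386 [ 0.276 -0.482  0.385] [[ 0.362 -0.932 -0.002]
 [-0.895 -0.348  0.279]
 [-0.261 -0.1   -0.96 ]]
```

View pics/w0.png

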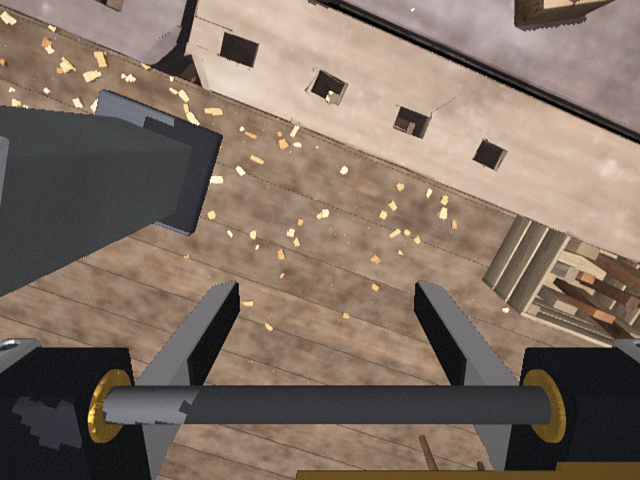

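The wrist view shows only the floor and the vise board. First a look from over the rack.

Emit:
{"method": "arm_command", "body": {
  "increments": [
    [1,-0.5,0,0,0.98],
    [1,-0.5,0,0,0.98],
    [1,-0.5,0,0,0.98],
    [1,-0.5,0,0,0.98],
    [1,0,0.29,-0.98,0],
    [1,0,0.29,-0.98,0],
    [1,0,0.29,-0.98,0],
    [1,0,0.29,-0.98,0],
    [1,0,0.29,-0.98,0],
    [1,0,0.29,-0.98,0],
    [1,0,0.29,-0.98,0],
    [1,0,0.29,-0.98,0],
    [1,0,0.29,-0.98,0],
    [1,0,0.29,-0.98,0],
    [1,0,0.29,-0.98,0],
    [1,0,0.29,-0.98,0],
    [1,0,0.29,-0.98,0]
  ],
  "squeeze": 20
}}

```text
clock: 2.78
ee_pos: [0.4138, -0.0106, 0.2697]
eef_rot: [1.3, 1.142, -1.293]
wrist_force: [-0.1, -0.1, -0.4]
gripper_width: 0.0938
```

Run:
```python
from h import *
s=read_state();M=R.from_rotvec(s["eef_rot"]).as_matrix();print(s["clock"],s["ee_pos"],M.round(3).tolist())
d=get_image("wrist");np.savez("w1.npz",**d);cv2.imwrite("pics/w1.png",d["frame"][:,:,::-1])
```

```text
2.775 [ 0.41383365 -0.01064139  0.26973684] [[0.008, 0.993, -0.121], [-0.002, -0.121, -0.993], [-1.0, 0.008, 0.001]]
```

View pics/w1.png

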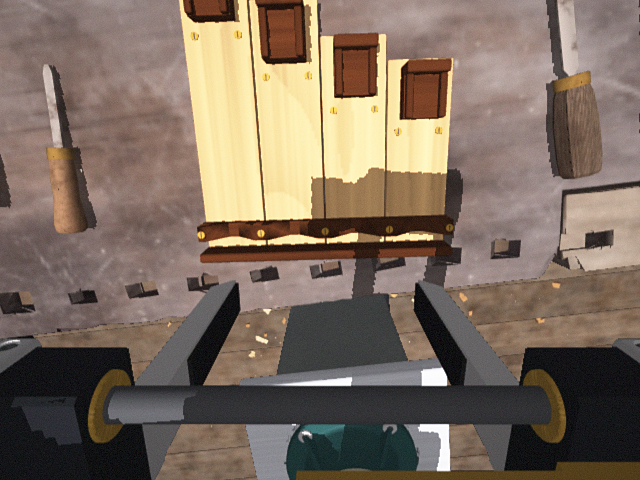

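The wrist view at 2.8 s shows the rack nearly whole (blocks at (211,5), (282,32), (355,65), (424,90), rail along row 230), flared chisel at (65,160) and gouge at (575,110). I'll rectify it.

Run:
```python
from h import *
d=dict(np.load("w1.npz"));W=world(d)
# scatter depth: height grid and colour, 1mm
x0,y0=0.30,-0.20
def ortho(z):
    xs=np.arange(0.30,0.66,0.0005);ys=np.arange(0.16,-0.20,-0.0005)
    X,Y=np.meshgrid(xs[::-1],ys,indexing="ij")
    P=np.stack([X,Y,np.full_like(X,z)],-1)@d["extrinsics"][:3,:3].T+d["extrinsics"][:3,3]
    u=P[...,0]/P[...,2]*d["fx"]+d["cx"];v=P[...,1]/P[...,2]*d["fy"]+d["cy"]
    return cv2.remap(d["frame"],u.astype(np.float32),v.astype(np.float32),cv2.INTER_LINEAR)[:,:,::-1]
o=ortho(0.02);cv2.imwrite("pics/o20.png",o[120:])
# height check
H=W[...,2]
for r in [30,90,150,200,225,232,240,248,254,258]: print(r,[round(float(np.median(H[r-1:r+2,c-1:c+2])),3) for c in (280,290,330,355,400,424,440)])
```

```text
30 [0.051, 0.051, 0.0, 0.0, 0.0, -0.0, -0.0]
90 [0.021, 0.02, 0.021, 0.044, 0.024, 0.043, 0.052]
150 [0.02, 0.02, 0.021, 0.02, 0.02, 0.021, 0.02]
200 [0.021, 0.021, 0.02, 0.021, 0.021, 0.021, 0.02]
225 [0.04, 0.031, 0.053, 0.031, 0.047, 0.033, 0.048]
232 [0.041, 0.031, 0.053, 0.031, 0.048, 0.021, 0.048]
240 [0.021, 0.021, 0.021, 0.021, 0.022, 0.025, 0.027]
248 [0.043, 0.045, 0.049, 0.053, 0.055, 0.056, 0.056]
254 [0.057, 0.057, 0.057, 0.057, 0.057, 0.056, 0.057]
258 [0.057, 0.057, 0.056, 0.002, -0.021, 0.0, -0.024]
```

View pics/o20.png

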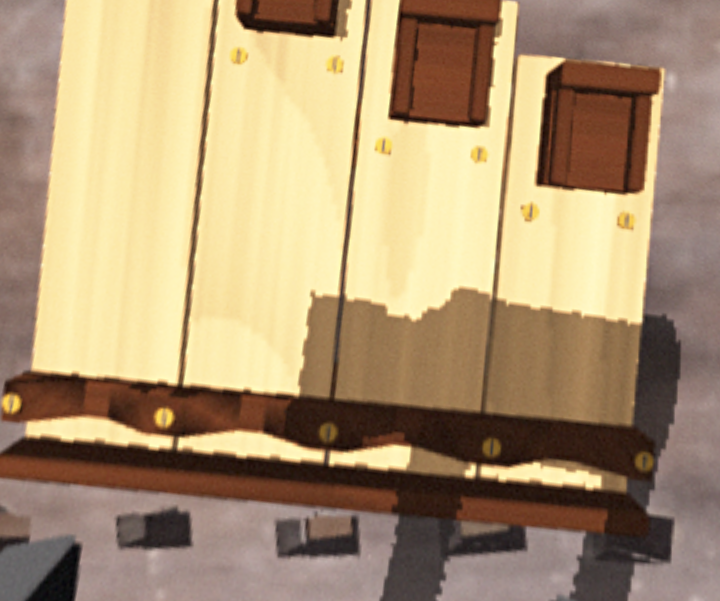

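Run:
```python
from h import *
d=dict(np.load("w1.npz"));W=world(d)
f=d["frame"].astype(int);hsv=cv2.cvtColor(d["frame"],cv2.COLOR_RGB2HSV)
C=-d["extrinsics"][:3,:3].T@d["extrinsics"][:3,3]
def pix2w(u,v,z):
    r=d["extrinsics"][:3,:3].T@np.array([(u-d["cx"])/d["fx"],(v-d["cy"])/d["fy"],1]);return C+r*(z-C[2])/r[2]
S=[]
for (u,v) in [(201,234),(261,233),(325,231),(389,229),(449,227)]:
    p=hsv[v-8:v+9,u-8:u+9];m=(p[...,2]>150)&(p[...,1]>90)&(p[...,0]>15)&(p[...,0]<35)
    yy,xx=np.nonzero(m);uu,vv=xx.mean()+u-8,yy.mean()+v-8
    w=pix2w(uu,vv,0.052);S.append(w);print(m.sum(),uu.round(1),vv.round(1),w.round(4))
S=np.array(S);k=np.arange(5)-2
py=np.polyfit(k,S[:,1],1);px=np.polyfit(k,S[:,0],1);print(px,py,"yaw",np.arctan2(px[0],-py[0]) ,np.hypot(px[0],py[0]))
yaw=-np.arctan2(abs(px[0]),abs(py[0])) 
# direction along y-left: k increases => right. lateral right vec
lat=np.array([px[0],py[0]]);lat/=np.linalg.norm(lat);fwd=np.array([-lat[1],lat[0]]);print("fwd",fwd,np.arctan2(fwd[1],fwd[0]))
c=np.array([px[1],py[1]])
q=W[(d["z_map"]>0)];col=f[d["z_map"]>0]
rel=q[:,:2]-c;a=rel@fwd;b=rel@lat
# front board top: z>.054 & a<-.015
m=(q[:,2]>.0535)&(a<-.012)&(a>-.06)&(abs(b)<.15);print("board top a",np.percentile(a[m],[2,50,98]).round(4))
# fine profile along a per berth: median z
for kk,bc in [(2,38e-3),(1,114e-3)]:
    mm=abs(b-bc)<.01
    print(bc,[(round(t*1e3),round(float(np.median(q[mm&(abs(a-t)<.0015)][:,2]))*1,4) if 0 else round(float(np.median(q[mm&(abs(a-t)<.0012),2])*1e3))) for t in np.arange(-.03,.24,.003) if (mm&(abs(a-t)<.0012)).sum()>2])
# lateral edges of plank
m=(abs(q[:,2]-.02)<.006)&(a>.02)&(a<.11);print("lat",np.percentile(b[m&(abs(b)<.17)],[.5,99.5]).round(4))
hi=(q[:,2]>.035)&(a>.12)
print("blockright lat",np.percentile(b[hi&(b>.08)&(b<.15)],[1,99]).round(4),np.percentile(b[hi&(b>.0)&(b<.076)],[1,99]).round(4))
```

```text
42 201.0 234.8 [0.4051 0.142  0.052 ]
56 260.6 234.5 [0.3968 0.0713 0.052 ]
5 327.8 238.2 [ 0.3824 -0.0075  0.052 ]
12 389.8 236.5 [ 0.3755 -0.0812  0.052 ]
1 441.0 235.0 [ 0.3698 -0.1419  0.052 ]
[-0.00919315  0.38593967] [-0.07202625 -0.00346098] yaw -0.1269496964264894 0.07261057128881995
fwd [ 0.9919527  -0.12660898] -0.1269496964264894
board top a [-0.0307 -0.0214 -0.013 ]
0.038 [(-27, 55), (-24, 57), (-21, 57), (-18, 57), (-15, 39), (-12, 20), (-9, 21), (-6, 21), (-3, 21), (0, 31), (3, 31), (6, 31), (9, 31), (12, 32), (15, 31), (18, 22), (21, 20), (24, 21), (27, 21), (30, 21), (33, 21), (36, 20), (39, 21), (42, 21), (45, 414), (48, 415), (51, 406), (54, 405), (57, 403), (60, 21), (63, 21), (66, 21), (69, 21), (72, 21), (75, 21), (78, 20), (81, 20), (84, 21), (87, 21), (90, 21), (93, 21), (96, 21), (99, 20), (102, 21), (105, 21), (108, 20), (111, 21), (114, 21), (117, 20), (120, 21), (123, 20), (126, 20), (129, 21), (132, 21), (135, 20), (138, 21), (141, 21), (144, 21), (147, 21), (150, 20), (153, 21), (156, 20), (159, 39), (162, 43), (165, 43), (168, 43), (171, 43), (174, 43), 
[... 430 characters left out ...]
 (51, 21), (54, 21), (57, 20), (60, 21), (63, 21), (66, 21), (69, 21), (72, 21), (75, 20), (78, 20), (81, 20), (84, 21), (87, 21), (90, 20), (93, 20), (96, 20), (99, 20), (102, 20), (105, 21), (108, 21), (111, 21), (114, 20), (117, 20), (120, 20), (123, 20), (126, 20), (129, 21), (132, 20), (135, 41), (138, 43), (141, 43), (144, 43), (147, 43), (150, 43), (153, 43), (156, 43), (159, 43), (162, 43), (165, 43), (168, 43), (171, 43), (174, 43), (177, 43), (180, 51), (183, 59), (186, 59), (189, 59), (192, 57), (204, 1), (207, 0), (210, 0), (213, 0), (216, 0), (219, 1), (222, 0), (225, 0), (228, 0), (231, 0), (234, 0), (237, 0)]
lat [-0.1504  0.148 ]
blockright lat [0.0857 0.1307] [0.0097 0.0546]
```

```bash
cat > rack.py <<'E'
from h import *
from scipy.optimize import minimize
Ls=[.192,.218,.256,.300]
def model(a,b):  # a from board inner face, b right-positive from rack centre
    z=np.zeros_like(a);on=np.abs(b)<.152
    z[on&(a>-.012)&(a<.345)]=np.nan
    for i,L in enumerate(Ls):
        bl=b-(.114-.076*i);m=(np.abs(bl)<.038)
        z[m&(a>-.0)&(a<L)]=.020
        r=m&(a>.014)&(a<.032);z[r]=.020+np.minimum(.032,.010+np.maximum(0,np.abs(bl[r])-.008))
        fl=.020+(.030 if i==2 else .0225)
        k=m&(a>L-.045)&(a<L)&(np.abs(bl)<.0225);z[k]=fl
        z[k&(np.abs(bl)>.014)]=fl+.010
        z[m&(a>L)&(a<L+.008)&(np.abs(bl)<.02)]=fl+.016
        z[m&(a>L+.008)&(a<L+.02)]=np.nan
        z[m&(a>L+.02)]=0
    z[on&(a>-.012)&(a<0)]=.056
    z[~on]=np.where(np.abs(b[~on])<.158,np.nan,0)
    return z
def fit(q,x0,zb=.0007):
    def cost(p):
        c,s=np.cos(p[2]),np.sin(p[2]);r=q[:,:2]-p[:2]
        a=r[:,0]*c+r[:,1]*s;b=r[:,0]*s-r[:,1]*c
        k=(a>-.01)&(a<.34)&(np.abs(b)<.17)
        e=np.abs(q[k,2]-zb-model(a[k],b[k]));e=e[~np.isnan(e)]
        return np.minimum(e,.012).mean()
    best=None
    for dx in (-.004,0,.004):
        r=minimize(cost,x0+np.array([dx,0,0]),method="Nelder-Mead",options=dict(initial_simplex=np.array(x0)+np.array([[dx,0,0],[dx+.004,.0,0],[dx,.004,0],[dx,0,.02]]),xatol=1e-5,fatol=1e-8))
        if best is None or r.fun<best.fun: best=r
    return best.x,best.fun
E
python3 - <<'E'
from rack import *
for fn in ["w1.npz","top0.npz"]:
    d=dict(np.load(fn));W=world(d);q=W[d["z_map"]>0];q=q[(q[:,2]<.08)&(q[:,2]>-.01)&(abs(q[:,1])<.25)&(q[:,0]>.3)&(q[:,0]<.75)]
    print(fn,len(q),fit(q,[.372,-.003,-.1]))
E
python3 - <<'E'
from h import *
d=get_image("wrist");W=world(d)
for n in ["gouge","flared_chisel"]:
    for m in masks_of("wrist",n)[:2]:
        q=W[m["pixels"]&(d["z_map"]>0)];c,a,L=axis(q);print(n,m["conf"],m["centre"],len(q),c.round(4),a.round(3),L.round(3))
E
```

```text
w1.npz 113095 (array([ 0.36970016, -0.00310655, -0.0919951 ]), np.float64(0.0014753645681286774))
top0.npz 21002 (array([ 0.37082872, -0.00316019, -0.08889051]), np.float64(0.003160023427618938))
gouge 0.57 [574.7, 114.4] 6057 [ 0.5122 -0.3017] 0.104 0.19
gouge 0.33 [0.0, 194.4] 124 [0.4838 0.4011] -0.112 0.039
flared_chisel 0.64 [65.7, 174.2] 3192 [0.5199 0.301 ] -0.082 0.187
```

Rack fit agrees between both cameras within 1 mm / 3 mrad. Next I hover over the short chisel.

```bash
cat > plan.py <<'E'
from h import *
import sys
def st():
    s=read_state();M=R.from_rotvec(s["eef_rot"]).as_matrix();return s,s["ee_pos"],np.arctan2(M[1,1],M[0,1])
def plan(x,y,z,yaw):
    s,p,w=st();d=np.array([x,y,z])-p
    t=(w-yaw);c,sn=np.cos(w),np.sin(w)
    print("now",p.round(4),round(w,4),"clk",round(s["clock"],2),"tool shift mm/40: x %.3f y %.3f z %.3f turn %.3f"%(-d[2]/.04,(d[0]*c+d[1]*sn)/.04,(d[0]*sn-d[1]*c)/.04,t/.12))
    c,sn=np.cos(yaw),np.sin(yaw);print("   if turned first: y %.3f z %.3f"%((d[0]*c+d[1]*sn)/.04,(d[0]*sn-d[1]*c)/.04))
RX,RY,RW=.3698,-.0031,-.0915
def berth(i,a):
    L=[.192,.218,.256,.300][i-1];b=.114-.076*(i-1);c,s=np.cos(RW),np.sin(RW);a=L/2+a
    return RX+a*c+b*s,RY+a*s-b*c
if __name__=="__main__": plan(*map(float,sys.argv[1:5]))
E
python3 plan.py 0.5 0.41 0.2 -0.14; python3 -c "
from plan import *
for i,g in zip((1,2,3,4),(-.033,-.044,-.056,-.070)): print(i,np.round(berth(i,0),4),np.round(berth(i,g),4))"
```

```text
now [ 0.4134 -0.0117  0.2695] -0.1197 clk 2.98 tool shift mm/40: x 1.736 y 0.891 z -10.725 turn 0.169
   if turned first: y 0.673 z -10.741
1 [ 0.455  -0.1254] [ 0.4221 -0.1224]
2 [ 0.4749 -0.0509] [ 0.4311 -0.0469]
3 [0.5007 0.023 ] [0.445  0.0282]
4 [0.5296 0.0967] [0.4599 0.1031]
```

Emit:
{"method": "arm_command", "body": {
  "increments": [
    [0.6,0,0.07,-0.98,0.17],
    [0.6,0,0.07,-0.98,0],
    [0.6,0,0.07,-0.98,0],
    [0.6,0,0.07,-0.98,0],
    [0.6,0,0.07,-0.98,0],
    [0.6,0,0.07,-0.98,0],
    [0.6,0.3,0.07,-0.98,0],
    [0.6,0.3,0.07,-0.98,0],
    [0.6,0.3,0.07,-0.98,0],
    [0.6,0.4,0.07,-0.98,0],
    [0.6,0.4,0,-0.94,0],
    [0.6,0,0,0,0]
  ]
}}

```text
clock: 4.47
ee_pos: [0.5176, 0.4, 0.199]
eef_rot: [1.335, 1.104, -1.331]
wrist_force: [0.2, 1.1, -0.1]
gripper_width: 0.0754
```

```bash
cat > look.py <<'E'
from plan import *
def look(n,png,grip,hl,cam="wrist"):
    d=get_image(cam);W=world(d);f=d["frame"].copy()
    for m in masks_of(cam,n)[:2]:
        k=m["pixels"]&(d["z_map"]>0);q=W[k];q=q[(q[:,2]<.07)]
        c,a,L=axis(q)
        u=np.array([np.cos(a),np.sin(a)]);v=np.array([-u[1],u[0]])
        t=(q[:,:2]-c)@u;w=(q[:,:2]-c)@v
        # centreline by slices of mask edges
        bins=np.arange(t.min()+.005,t.max()-.004,.004);cl=[]
        for b in bins:
            s=abs(t-b)<.003
            if s.sum()>4: lo,hi=np.percentile(w[s],[3,97]);cl.append((b,(lo+hi)/2,hi-lo,np.percentile(q[s,2],90)))
        cl=np.array(cl);p=np.polyfit(cl[:,0],cl[:,1],1)
        print(n,round(m["conf"],2),len(q),"PCA",c.round(4),a.round(4),L.round(4),"line yaw",(a+np.arctan(p[0])).round(4),"ends t",np.percentile(t,[.3,99.7]).round(4))
        print("  butt",(c+u*t.min()+v*np.polyval(p,t.min())).round(4),"tip",(c+u*t.max()+v*np.polyval(p,t.max())).round(4))
        print("  t,w,width,z:",[tuple((r*1e3).round(1)) for r in cl[::4]])
        f[cv2.Canny(m["pixels"].astype(np.uint8)*255,50,100)>0]=(255,0,0)
    cv2.imwrite(png,f[:,:,::-1])
if __name__=="__main__":look(sys.argv[1],sys.argv[2],0,0)
E
python3 look.py short_chisel pics/w2.png; python3 plan.py .5 .41 .2 -.14
```

```text
short_chisel 0.76 3780 PCA [0.5482 0.4065] -0.1603 0.1634 line yaw -0.1613 ends t [-0.0833  0.0845]
  butt [0.4647 0.4202] tip [0.6327 0.3929]
  t,w,width,z: [(np.float64(-79.6), np.float64(0.6), np.float64(31.1), np.float64(31.5)), (np.float64(-63.6), np.float64(0.2), np.float64(35.0), np.float64(32.6)), (np.float64(-47.6), np.float64(0.4), np.float64(33.6), np.float64(32.6)), (np.float64(-31.6), np.float64(0.5), np.float64(34.2), np.float64(32.7)), (np.float64(-15.6), np.float64(0.4), np.float64(32.3), np.float64(31.7)), (np.float64(0.4), np.float64(0.2), np.float64(28.1), np.float64(29.8)), (np.float64(16.4), np.float64(-0.2), np.float64(25.8), np.float64(29.3)), (np.float64(32.4), np.float64(0.0), np.float64(10.3), np.float64(20.1)), (np.float64(48.4), np.float64(0.1), np.float64(9.2), np.float64(20.1)), (np.float64(64.4), np.float64(0.2), np.float64(10.0), np.float64(20.5)), (np.float64(80.4), np.float64(-0.2), np.float64(9.8), np.float64(20.0))]
short_chisel 0.44 3313 PCA [0.5236 0.3063] -0.1328 0.1807 line yaw -0.1151 ends t [-0.0945  0.0933]
  butt [0.4223 0.3168] tip [0.6179
[... 354 characters left out ...]
64(-0.8), np.float64(25.2), np.float64(29.2)), (np.float64(-16.8), np.float64(-0.6), np.float64(23.2), np.float64(27.1)), (np.float64(-0.8), np.float64(-0.8), np.float64(24.9), np.float64(26.7)), (np.float64(15.2), np.float64(-1.0), np.float64(10.1), np.float64(15.2)), (np.float64(31.2), np.float64(-0.9), np.float64(9.7), np.float64(14.2)), (np.float64(47.2), np.float64(-0.5), np.float64(9.8), np.float64(13.3)), (np.float64(63.2), np.float64(-0.4), np.float64(9.9), np.float64(12.2)), (np.float64(79.2), np.float64(-0.4), np.float64(10.1), np.float64(11.7))]
now [0.5184 0.3986 0.2021] -0.1769 clk 4.58 tool shift mm/40: x 0.052 y -0.502 z -0.199 turn -0.308
   if turned first: y -0.495 z -0.217
```

View pics/w2.png

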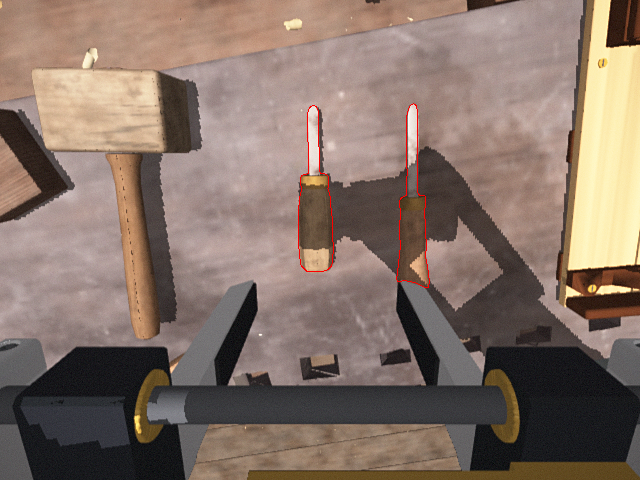

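The mask outlines the short chisel: butt (316,270), tip (313,106). Its neighbour, the flared chisel, is at (412,200).

```bash
python3 plan.py .516 .4119 .1 -.161;python3 plan.py .516 .4119 .1 -.161
```

```text
now [0.5184 0.3986 0.2021] -0.1769 clk 4.58 tool shift mm/40: x 2.552 y -0.117 z -0.316 turn -0.133
   if turned first: y -0.112 z -0.318
now [0.5184 0.3986 0.2021] -0.1769 clk 4.58 tool shift mm/40: x 2.552 y -0.117 z -0.316 turn -0.133
   if turned first: y -0.112 z -0.318
```

Emit:
{"method": "arm_command", "body": {
  "increments": [
    [0.6,0.6,-0.1,-0.3,-0.13],
    [0.6,0.65,0,0,0],
    [0.6,0.65,0,0,0],
    [0.6,0.65,0,0,0],
    [0.6,0,0,0,0]
  ]
}}

```text
clock: 5.2
ee_pos: [0.5247, 0.4022, 0.1082]
eef_rot: [1.348, 1.099, -1.313]
wrist_force: [0.6, 0.2, 0.3]
gripper_width: 0.0753
```

```bash
python3 plan.py .516 .4119 .023 -.161
```

```text
now [0.5247 0.4022 0.1082] -0.1726 clk 5.2 tool shift mm/40: x 2.129 y -0.255 z -0.203 turn -0.097
   if turned first: y -0.253 z -0.206
```

Emit:
{"method": "arm_command", "body": {
  "increments": [
    [0.6,0.5,-0.25,-0.2,-0.1],
    [0.6,0.4,0,0,0],
    [0.6,0.1,0,0,0]
  ]
}}

```text
clock: 5.58
ee_pos: [0.5193, 0.412, 0.0706]
eef_rot: [1.346, 1.104, -1.299]
wrist_force: [-0.0, 0.1, -0.0]
gripper_width: 0.0752
```

```bash
python3 plan.py .516 .4119 .023 -.161;python3 look.py short_chisel pics/w3.png
```

```text
now [0.5193 0.412  0.0706] -0.1617 clk 5.58 tool shift mm/40: x 1.190 y -0.080 z 0.016 turn -0.006
   if turned first: y -0.080 z 0.016
short_chisel 0.95 8138 PCA [0.5481 0.4065] -0.1589 0.1632 line yaw -0.1586 ends t [-0.0833  0.0845]
  butt [0.4507 0.422 ] tip [0.6333 0.3928]
  t,w,width,z: [(np.float64(-85.6), np.float64(-0.3), np.float64(25.8), np.float64(29.3)), (np.float64(-69.6), np.float64(-0.1), np.float64(34.0), np.float64(32.3)), (np.float64(-53.6), np.float64(-0.2), np.float64(35.0), np.float64(32.8)), (np.float64(-37.6), np.float64(0.1), np.float64(35.1), np.float64(32.6)), (np.float64(-21.6), np.float64(0.2), np.float64(33.3), np.float64(32.1)), (np.float64(-5.6), np.float64(0.1), np.float64(29.9), np.float64(30.8)), (np.float64(10.4), np.float64(0.1), np.float64(26.6), np.float64(29.3)), (np.float64(26.4), np.float64(-0.3), np.float64(10.4), np.float64(20.0)), (np.float64(42.4), np.float64(-0.3), np.float64(10.2), np.float64(20.3)), (np.float64(58.4), np.float64(-0.0), np.float64(10.7), np.float64(20.2)), (np.float64(74.4), np.float64(-0.0), np.float64(10.6), np.float64(20.0))]
```

View pics/w3.png

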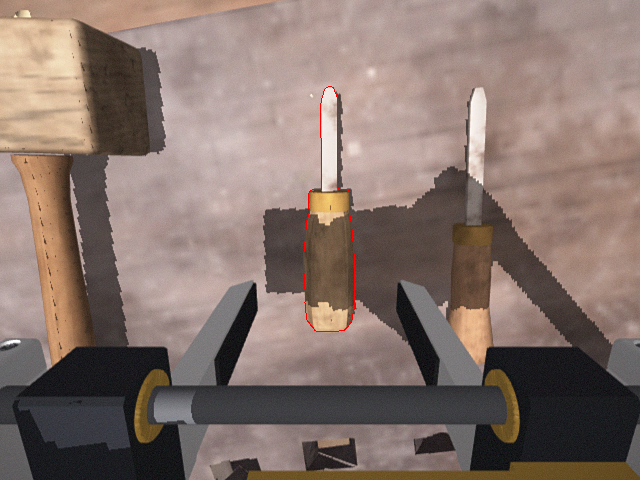

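Aligned with the handle between the fingers (finger mid ~u 327, tool u 330). Descend and grip.

Emit:
{"method": "arm_command", "body": {
  "increments": [
    [0.6,0.6,-0.08,0,0],
    [0.6,0.55,0,0,0],
    [0.6,0.05,0,0,0],
    [-1,0,0,0,0],
    [-1,0,0,0,0],
    [-1,0,0,0,0],
    [-1,0,0,0,0]
  ],
  "squeeze": 25
}}

```text
clock: 6.55
ee_pos: [0.5221, 0.4156, 0.0293]
eef_rot: [1.356, 1.102, -1.287]
wrist_force: [-0.3, -0.4, -0.9]
gripper_width: 0.0386
```

```bash
python3 plan.py .516 .4119 .15 -.0915; python3 -c "
from bench import *;s=read_state();print(s['wrist_force'],s['gripper_width'])"
```

```text
now [0.5221 0.4156 0.0293] -0.1617 clk 6.55 tool shift mm/40: x -3.017 y -0.135 z 0.116 turn -0.585
   if turned first: y -0.143 z 0.106
[-0.2957475  -0.44971005 -0.94291896] 0.038637244303691726
```

Emit:
{"method": "arm_command", "body": {
  "increments": [
    [-1,0,0,0,0],
    [-1,-0.5,0,0,0],
    [-1,-0.8,0,0,0],
    [-1,-0.8,0,0,0],
    [-1,-0.8,0,0,0],
    [-1,-0.3,0,0,0]
  ]
}}

```text
clock: 7.3
ee_pos: [0.516, 0.4148, 0.1661]
eef_rot: [1.358, 1.102, -1.285]
wrist_force: [-0.2, 0.6, 0.3]
gripper_width: 0.0005
```

```bash
cat > held.py <<'E'
from plan import *
def held(n,png):
    d=get_image("wrist");W=world(d);s,p,w=st();f=d["frame"].copy()
    M=R.from_rotvec(s["eef_rot"]).as_matrix()
    print("clk",s["clock"],"p",p.round(4),"yaw",round(w,4),"force",s["wrist_force"].round(1),"width",round(s["gripper_width"],4),"down",M[:,0].round(3))
    for m in masks_of("wrist",n)[:1]:
        q=W[m["pixels"]&(d["z_map"]>0)];r=(q-p)@M  # tool frame: x down,y fwd,z jaw
        r=r[(abs(r[:,0])<.04)&(abs(r[:,2])<.06)]
        y=r[:,1];out=[]
        for b in np.arange(y.min()+.004,y.max()-.003,.01):
            k=abs(y-b)<.004
            if k.sum()>5: lo,hi=np.percentile(r[k,2],[4,96]);out.append((b,(lo+hi)/2,hi-lo,np.percentile(r[k,0],10)))
        o=np.array(out);pz=np.polyfit(o[:,0],o[:,1],1)
        print(n,round(m["conf"],2),"fwd extent",np.percentile(y,[.3,99.7]).round(4),"lat slope",pz[0].round(4),"lat at0",pz[1].round(4))
        print([tuple((k*1e3).round(1).tolist()) for k in o])
        f[cv2.Canny(m["pixels"].astype(np.uint8)*255,50,100)>0]=(255,0,0)
    cv2.imwrite(png,f[:,:,::-1])
held(*sys.argv[1:3])
E
python3 held.py short_chisel pics/w4.png
```

```text
clk 7.35 p [0.5163 0.415  0.167 ] yaw -0.1618 force [-0.7  0.2  1.1] width 0.0003 down [ 0.05   0.009 -0.999]Traceback (most recent call last):
  File "held.py", line 18, in <module>
    held(*sys.argv[1:3])
    ~~~~^^^^^^^^^^^^^^^^
  File "held.py", line 13, in held
    o=np.array(out);pz=np.polyfit(o[:,0],o[:,1],1)
                                  ~^^^^^
IndexError: too many indices for array: array is 1-dimensional, but 2 were indexed
```

```bash
python3 look.py short_chisel pics/w4.png
```

```text
short_chisel 0.97 4296 PCA [0.5488 0.4066] -0.1553 0.1602 line yaw -0.1572 ends t [-0.0823  0.0833]
  butt [0.465 0.42 ] tip [0.6328 0.3934]
  t,w,width,z: [(np.float64(-79.8), np.float64(-0.1), np.float64(32.3), np.float64(31.3)), (np.float64(-63.8), np.float64(0.3), np.float64(35.1), np.float64(32.6)), (np.float64(-47.8), np.float64(0.3), np.float64(34.7), np.float64(32.7)), (np.float64(-31.8), np.float64(0.2), np.float64(34.3), np.float64(32.6)), (np.float64(-15.8), np.float64(-0.3), np.float64(30.9), np.float64(31.7)), (np.float64(0.2), np.float64(-0.4), np.float64(26.9), np.float64(30.0)), (np.float64(16.2), np.float64(0.6), np.float64(24.5), np.float64(29.1)), (np.float64(32.2), np.float64(-0.4), np.float64(7.5), np.float64(19.9)), (np.float64(48.2), np.float64(0.5), np.float64(9.3), np.float64(20.0)), (np.float64(64.2), np.float64(-0.1), np.float64(8.3), np.float64(20.0)), (np.float64(80.2), np.float64(-0.5), np.float64(9.1), np.float64(20.2))]
```

View pics/w4.png

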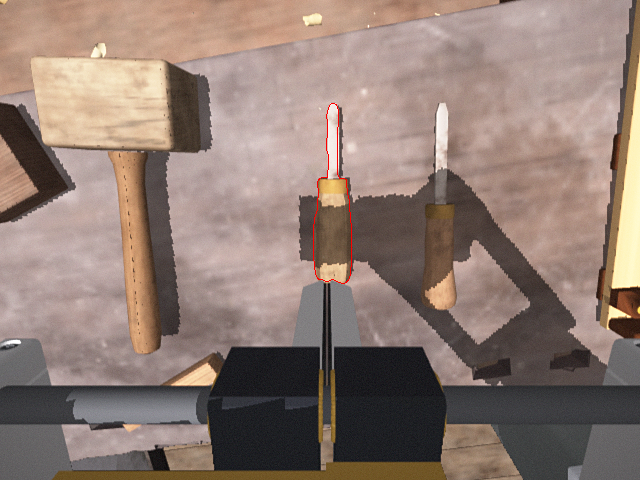

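The picture shows the jaws shut empty and the chisel unmoved at (333,230): I lifted before the fingers had closed. I check the tilt history of the tool.

Run:
```python
from h import *
for t,v in [(0,[.9324,1.3642,-.9302]),(2.78,[1.3,1.142,-1.293]),(4.47,[1.335,1.104,-1.331]),(5.2,[1.348,1.099,-1.313]),(5.58,[1.346,1.104,-1.299]),(6.55,[1.356,1.102,-1.287]),(7.3,[1.358,1.102,-1.285])]:
    M=R.from_rotvec(v).as_matrix();print(t,M[:,0].round(4),"fwd z",M[2,1].round(4),"jaw z",M[2,2].round(4))
```

```text
0 [-6.e-04  2.e-03 -1.e+00] fwd z 0.0002 jaw z -0.0021
2.78 [ 0.0077 -0.0026 -1.    ] fwd z 0.008 jaw z 0.0017
4.47 [ 0.0125 -0.0113 -0.9999] fwd z 0.0143 jaw z 0.009
5.2 [ 0.0298 -0.0041 -0.9995] fwd z 0.0301 jaw z -0.001
5.58 [ 0.0355 -0.     -0.9994] fwd z 0.0351 jaw z -0.0057
6.55 [ 0.0466  0.0066 -0.9989] fwd z 0.0449 jaw z -0.014
7.3 [ 0.0483  0.0081 -0.9988] fwd z 0.0464 jaw z -0.0158
```

Emit:
{"method": "arm_command", "body": {
  "increments": [
    [0.3,0,0,0,0],
    [0.3,0,0,0,0],
    [0.3,0,0,0,0],
    [0.3,0,0,0,0]
  ]
}}

```text
clock: 8.0
ee_pos: [0.5127, 0.4123, 0.1549]
eef_rot: [1.344, 1.104, -1.3]
wrist_force: [0.2, 1.1, 0.3]
gripper_width: 0.0372
```

```bash
cat > tilt.py <<'E'
from plan import *
s,p,w=st();M=R.from_rotvec(s["eef_rot"]).as_matrix();print("clk",round(s["clock"],3),p.round(4),"yaw",w.round(4),"down",M[:,0].round(4),"fwd z",M[2,1].round(4),"jaw z",M[2,2].round(4),s["qpos"].round(4),"gw",round(s["gripper_width"],4),s["wrist_force"].round(1))
E
python3 tilt.py
```

```text
clk 8.0 [0.5127 0.4123 0.1549] yaw -0.1615 down [ 0.0343 -0.0014 -0.9994] fwd z 0.0341 jaw z -0.0041 [ 0.6029  0.3147  1.164  -0.0207  1.6355  2.3335] gw 0.0372 [0.2 1.1 0.3]
```

Emit:
{"method": "arm_command", "body": {
  "increments": [
    [0.3,0,0,0,0],
    [0.3,0,0,0,0],
    [0.3,0,0,0,0]
  ]
}}

```text
clock: 8.38
ee_pos: [0.5127, 0.4124, 0.1548]
eef_rot: [1.344, 1.104, -1.3]
wrist_force: [0.3, -0.5, 0.1]
gripper_width: 0.0606
```

```bash
python3 tilt.py
```

```text
clk 8.375 [0.5127 0.4124 0.1548] yaw -0.1615 down [ 0.0344 -0.0014 -0.9994] fwd z 0.0341 jaw z -0.0041 [ 0.6029  0.3147  1.1639 -0.0207  1.6354  2.3335] gw 0.0606 [ 0.3 -0.5  0.1]
```

Emit:
{"method": "arm_command", "body": {
  "increments": [
    [0.3,0.3,0,0,0],
    [0.3,0.6,0,0,0],
    [0.3,0.8,0,0,0],
    [0.3,0.7,0,0,0],
    [0.3,0.4,0,0,0],
    [0.3,0.2,0,0,0],
    [0.3,0.1,0,0,0],
    [0.3,0,0,0,0]
  ]
}}

```text
clock: 9.38
ee_pos: [0.5176, 0.4124, 0.0259]
eef_rot: [1.346, 1.104, -1.298]
wrist_force: [0.3, 0.4, 0.0]
gripper_width: 0.0614
```

```bash
python3 tilt.py
```

```text
clk 9.375 [0.5176 0.4124 0.0259] yaw -0.1616 down [ 3.600e-02 -3.000e-04 -9.994e-01] fwd z 0.0355 jaw z -0.0055 [ 0.5987  0.3863  1.3303 -0.0208  1.3955  2.3343] gw 0.0614 [0.3 0.4 0. ]
```

Emit:
{"method": "arm_command", "body": {
  "increments": [
    [-1,0.05,0,0,0],
    [-1,0,0,0,0],
    [-1,0,0,0,0],
    [-1,0,0,0,0],
    [-1,0,0,0,0],
    [-1,0,0,0,0]
  ],
  "squeeze": 30
}}

```text
clock: 10.12
ee_pos: [0.5193, 0.4136, 0.0271]
eef_rot: [1.35, 1.103, -1.293]
wrist_force: [0.5, 0.5, -0.0]
gripper_width: 0.0046
```

```bash
python3 tilt.py
```

```text
clk 10.125 [0.5193 0.4136 0.0271] yaw -0.1617 down [ 0.0406  0.0029 -0.9992] fwd z 0.0396 jaw z -0.0094 [ 0.5987  0.3854  1.3292 -0.0208  1.3919  2.3343] gw 0.0046 [ 0.5  0.5 -0. ]
```

```bash
python3 look.py short_chisel pics/w5.png
python3 - <<'E'
from h import *
d=get_image("scene");cv2.imwrite("pics/s5.png",cv2.resize(d["frame"][60:300,100:420,::-1],None,fx=2.5,fy=2.5))
E
```

```text
short_chisel 0.62 7904 PCA [0.5513 0.406 ] -0.1647 0.1604 line yaw -0.159 ends t [-0.0844  0.0822]
  butt [0.4648 0.4195] tip [0.6351 0.3922]
  t,w,width,z: [(np.float64(-82.5), np.float64(2.9), np.float64(5.6), np.float64(31.8)), (np.float64(-66.5), np.float64(2.9), np.float64(5.4), np.float64(33.3)), (np.float64(-50.5), np.float64(-6.8), np.float64(23.6), np.float64(33.0)), (np.float64(-34.5), np.float64(0.1), np.float64(36.4), np.float64(32.4)), (np.float64(-18.5), np.float64(-0.2), np.float64(32.6), np.float64(31.5)), (np.float64(-2.5), np.float64(-0.0), np.float64(28.4), np.float64(30.0)), (np.float64(13.5), np.float64(-0.1), np.float64(25.9), np.float64(29.1)), (np.float64(29.5), np.float64(-0.2), np.float64(11.0), np.float64(20.1)), (np.float64(45.5), np.float64(0.2), np.float64(10.1), np.float64(20.1)), (np.float64(61.5), np.float64(0.1), np.float64(10.5), np.float64(20.2)), (np.float64(77.5), np.float64(0.1), np.float64(9.2), np.float64(20.1))]
```

View pics/w5.png

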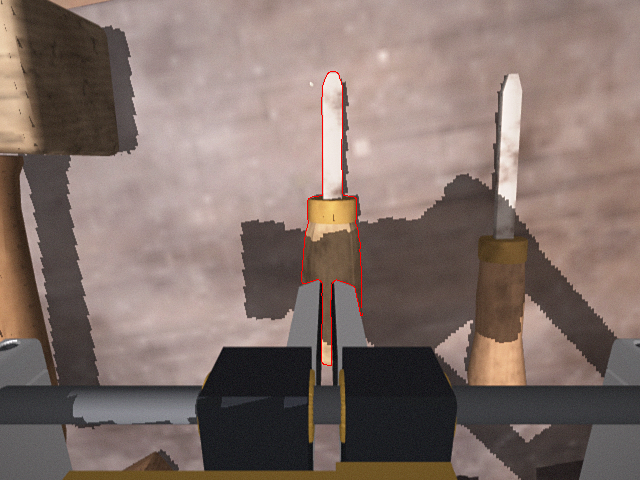

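View pics/s5.png

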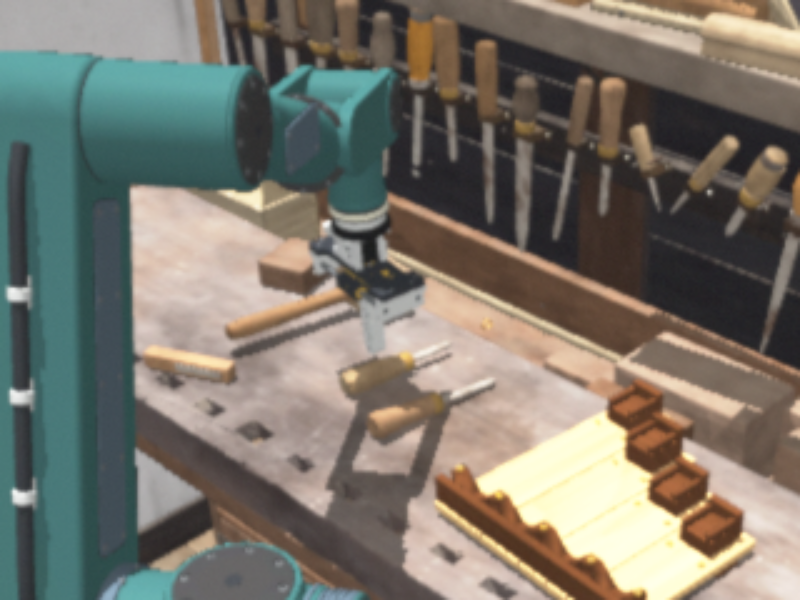

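The fingers have closed above the handle (tips at (325,283) over it), so the true TCP is higher than I assumed; I measure the fingertips in depth.

Run:
```python
from plan import *
d=get_image("wrist");W=world(d);s,p,w=st();M=R.from_rotvec(s["eef_rot"]).as_matrix()
for v in range(278,345,6): print(v,[ (W[v,c]*1e3).round(0).astype(int).tolist() for c in (305,318,327,342,352)])
r=(W-p)@M
for v in (284,300): print("tool frame",(r[v,305]*1e3).round(1),(r[v,345]*1e3).round(1))
b=W[(abs(W[...,2])<.02)];print("bench z med",np.median(b[:,2]),p)
d=get_image("scene");W=world(d)
# fingertip in scene: crop(375,350)->px
for (x,y) in [(375,335),(375,342),(375,346),(375,350),(378,355)]:
    u,v=int(100+x/2.5),int(60+y/2.5);print((u,v),(W[v,u]*1e3).round(1))
```

```text
278 [[522, 427, 22], [523, 419, 30], [523, 414, 31], [521, 405, 31], [520, 399, 29]]
284 [[518, 428, 21], [529, 417, 55], [526, 413, 51], [527, 405, 55], [516, 400, 29]]
290 [[529, 423, 63], [528, 417, 62], [526, 413, 58], [526, 405, 60], [512, 400, 29]]
296 [[529, 423, 69], [528, 417, 70], [526, 413, 66], [526, 405, 68], [525, 401, 69]]
302 [[528, 422, 76], [528, 416, 77], [525, 413, 72], [526, 406, 76], [525, 401, 76]]
308 [[528, 422, 81], [528, 416, 83], [524, 413, 76], [526, 406, 83], [525, 402, 82]]
314 [[528, 422, 88], [527, 416, 88], [522, 413, 77], [525, 406, 87], [525, 402, 87]]
320 [[528, 421, 93], [527, 416, 93], [519, 414, 77], [525, 406, 93], [524, 402, 92]]
326 [[527, 421, 98], [526, 416, 98], [517, 414, 79], [525, 406, 97], [524, 403, 98]]
332 [[527, 421, 102], [526, 416, 101], [513, 415, 78], [525, 407, 103], [524, 403, 102]]
338 [[527, 420, 107], [526, 416, 106], [512, 415, 81], [525, 407, 107], [524, 403, 107]]
344 [[527, 420, 111], [526, 416, 110], [481, 420, 31], [525, 407, 111], [524, 403, 111]]
tool frame [  5.7  -4.  -14. ] [-3.7 -0.1 10. ]
tool frame [-46.1   9.5 -10.7] [-45.4   9.2   7.9]
bench z med 0.0008063204757415103 [0.51919857 0.41359529 0.02695513]
(250, 194) [513.4 403.3  76.5]
(250, 196) [513.5 404.3  68.3]
(250, 198) [508.7 399.2  64.9]
(250, 200) [515.5 408.4  50.2]
(251, 202) [558.4 456.1   2.3]
```

```bash
python3 - <<'E'
from plan import *
d=get_image("wrist");s,p,w=st();M=R.from_rotvec(s["eef_rot"]).as_matrix();E=d["extrinsics"]
C=-E[:3,:3].T@E[:3,3];print("cam",C.round(4),p.round(4),"in tool",((C-p)@M).round(4)); print((E[:3,:3]@M).round(3))
cv2.imwrite("pics/w6.png",d["frame"][:,:,::-1]);print(s["qpos"].round(4))
E
python3 - <<'E'
from h import *
d=dict(np.load("w1.npz"));E=d["extrinsics"];C=-E[:3,:3].T@E[:3,3];p=np.array([.4138,-.0106,.2697]);M=R.from_rotvec([1.3,1.142,-1.293]).as_matrix()
print(((C-p)@M).round(4));print((E[:3,:3]@M).round(3))
E
```

```text
cam [0.5916 0.4004 0.2301] [0.5192 0.4136 0.027 ] in tool [-0.2     0.0816 -0.0005]
[[ 0.001 -0.001  1.   ]
 [-0.28  -0.96  -0.001]
 [ 0.96  -0.28  -0.002]]
[ 0.5988  0.3855  1.3293 -0.0208  1.3919  2.3343]
[-0.2     0.0816 -0.0003]
[[ 0.002 -0.002  1.   ]
 [-0.28  -0.96  -0.001]
 [ 0.96  -0.28  -0.002]]
```

Both cameras agree that the fingertips end near z = 0.050, about 46 mm behind where the stated 19 mm would put them (reported TCP z 0.027), and the bench depth is right. So I take the real fingertips as 27 mm behind the reported TCP, then open and go lower step by step, watching force.

Emit:
{"method": "arm_command", "body": {
  "increments": [
    [0.3,-0.1,0,0.05,0],
    [0.3,0,0,0,0],
    [0.3,0,0,0,0],
    [0.3,0,0,0,0],
    [0.3,0,0,0,0],
    [0.3,0.2,0,0,0],
    [0.3,0.2,0,0,0],
    [0.3,0.2,0,0,0],
    [0.3,0.2,0,0,0],
    [0.3,0,0,0,0]
  ]
}}

```text
clock: 11.68
ee_pos: [0.5193, 0.411, -0.0044]
eef_rot: [1.348, 1.103, -1.296]
wrist_force: [-0.2, 0.3, -0.3]
gripper_width: 0.061
```

```bash
python3 tilt.py
python3 - <<'E'
from h import *
d=get_image("wrist");cv2.imwrite("pics/w7.png",d["frame"][:,:,::-1]);W=world(d)
for v in range(270,310,6): print(v,[ (W[v,c]*1e3).round(0).astype(int).tolist() for c in (235,245,250,400,408,414)])
E
```

```text
clk 11.675 [ 0.5193  0.411  -0.0044] yaw -0.1616 down [ 0.0384  0.0014 -0.9993] fwd z 0.0377 jaw z -0.0075 [ 0.5954  0.4095  1.3626 -0.021   1.337   2.3321] gw 0.061 [-0.2  0.3 -0.3]
270 [[537, 462, 1], [536, 456, 1], [535, 454, 1], [521, 369, 1], [521, 364, 1], [520, 361, 1]]
276 [[533, 463, 1], [532, 457, 0], [531, 455, 0], [518, 369, 0], [517, 365, 0], [516, 361, -1]]
282 [[530, 464, 1], [528, 458, 1], [528, 455, 1], [514, 370, 1], [514, 365, 1], [513, 362, 1]]
288 [[526, 465, 1], [534, 450, 29], [534, 448, 29], [522, 374, 28], [521, 370, 28], [509, 362, 1]]
294 [[522, 465, 1], [534, 449, 35], [534, 446, 36], [521, 375, 34], [522, 372, 36], [521, 369, 35]]
300 [[533, 452, 41], [533, 447, 42], [533, 445, 43], [522, 377, 42], [521, 373, 43], [520, 370, 41]]
306 [[533, 451, 48], [533, 446, 49], [532, 444, 48], [522, 378, 48], [521, 374, 48], [520, 371, 47]]
```

View pics/w7.png

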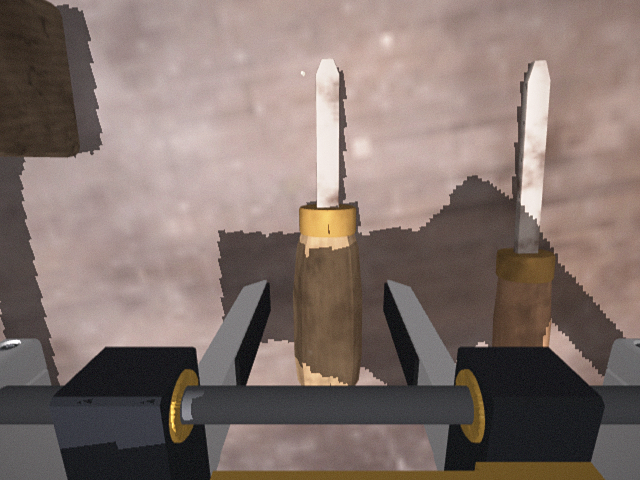

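The fingers now straddle the handle (tips at (255,284) and (395,284), tool at u≈327) with no force though reported z is below 0, which confirms the offset. 18 mm more, then close.

Emit:
{"method": "arm_command", "body": {
  "increments": [
    [0.3,0.2,0,0,0],
    [0.3,0.17,0,0,0],
    [0.3,0.05,0,0,0],
    [-1,0,0,0,0],
    [-1,0,0,0,0],
    [-1,0,0,0,0],
    [-1,0,0,0,0],
    [-1,0,0,0,0],
    [-1,0,0,0,0]
  ],
  "squeeze": 30
}}

```text
clock: 12.85
ee_pos: [0.5213, 0.4113, -0.0192]
eef_rot: [1.351, 1.102, -1.293]
wrist_force: [0.8, -0.8, 2.0]
gripper_width: 0.035
```

```bash
python3 tilt.py
```

```text
clk 12.85 [ 0.5213  0.4113 -0.0192] yaw -0.1617 down [ 0.0416  0.0024 -0.9991] fwd z 0.0407 jaw z -0.009 [ 0.5946  0.424   1.374  -0.0221  1.3078  2.3323] gw 0.035 [ 0.8 -0.8  2. ]
```

Emit:
{"method": "arm_command", "body": {
  "increments": [
    [-1,-0.1,0,0,0],
    [-1,-0.3,0,0,0],
    [-1,-0.5,0,0,0],
    [-1,-0.5,0,0,0],
    [-1,-0.5,0,0,0],
    [-1,-0.3,0,0,0],
    [-1,-0.1,0,0,0],
    [-1,0,0,0,0]
  ]
}}

```text
clock: 13.85
ee_pos: [0.5171, 0.4118, 0.0797]
eef_rot: [1.352, 1.103, -1.291]
wrist_force: [0.1, -0.6, -2.6]
gripper_width: 0.035
```

```bash
sed -i 's/abs(r\[:,0\])<.04/abs(r[:,0]+.02)<.06/' held.py; python3 held.py short_chisel pics/w8.png; python3 tilt.py
```

```text
clk 13.9 p [0.5169 0.4117 0.0793] yaw -0.1615 force [ 0.5  0.4 -2. ] width 0.0352 down [ 0.042  0.004 -0.999]
short_chisel 0.69 fwd extent [-0.0366  0.1138] lat slope -0.0016 lat at0 -0.0007
[(-36.9, -0.6, 36.5, -49.1), (-26.9, -0.4, 33.8, -53.2), (-16.9, -0.7, 32.9, -52.8), (-6.9, -0.6, 32.2, -52.6), (3.1, -0.9, 32.3, -51.9), (13.1, -0.9, 31.1, -50.8), (23.1, -0.8, 29.6, -49.7), (33.1, -0.8, 25.7, -47.8), (43.1, -0.8, 25.9, -47.3), (53.1, -0.6, 10.1, -37.8), (63.1, -0.8, 10.2, -37.4), (73.1, -0.8, 10.0, -37.1), (83.1, -0.9, 9.8, -36.7), (93.1, -0.8, 9.9, -36.3), (103.1, -0.7, 9.8, -36.0)]
clk 13.95 [0.5167 0.4115 0.0787] yaw -0.1614 down [ 0.0412  0.0033 -0.9991] fwd z 0.0401 jaw z -0.0099 [ 0.5983  0.344   1.2782 -0.0205  1.4834  2.3317] gw 0.0351 [-0.4 -0.6 -2.4]
```

View pics/w8.png

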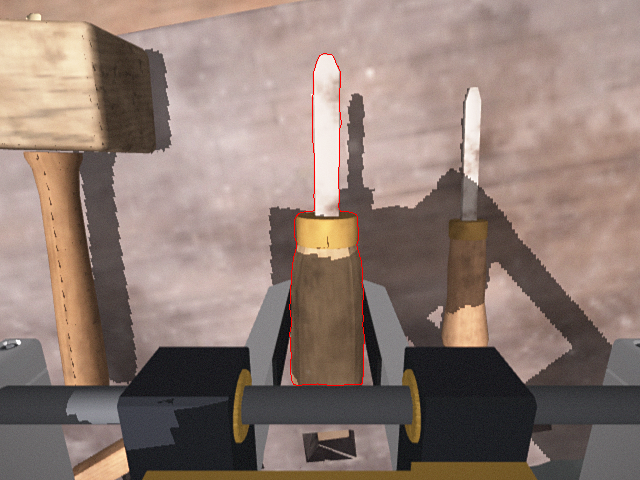

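The short chisel is held straight, tip at (327,55). Its origin is 28 mm ahead of the jaws. Now to berth 1.

```bash
python3 plan.py .4286 -.1228 .09 -.0915
```

```text
now [0.5167 0.4115 0.0787] -0.1614 clk 13.95 tool shift mm/40: x -0.283 y -0.027 z 13.538 turn -0.583
   if turned first: y -0.972 z 13.503
```

Emit:
{"method": "arm_command", "body": {
  "increments": [
    [-1,-0.1,0,0.3,-0.3],
    [-1,-0.2,0,0.6,-0.28],
    [-1,0,0,0.9,0],
    [-1,0,-0.08,0.93,0],
    [-1,0,-0.08,0.93,0],
    [-1,0,-0.08,0.93,0],
    [-1,0,-0.08,0.93,0],
    [-1,0,-0.08,0.93,0],
    [-1,0,-0.08,0.93,0],
    [-1,0,-0.08,0.93,0],
    [-1,0,-0.08,0.93,0],
    [-1,0,-0.08,0.93,0],
    [-1,0,-0.08,0.93,0],
    [-1,0,-0.08,0.93,0],
    [-1,0,-0.08,0.93,0],
    [-1,0,0,0.6,0],
    [-1,0,0,0.3,0],
    [-1,0,0,0,0]
  ]
}}

```text
clock: 16.2
ee_pos: [0.414, -0.155, 0.0723]
eef_rot: [1.281, 1.155, -1.263]
wrist_force: [1.1, -0.4, -2.2]
gripper_width: 0.0347
```

```bash
python3 held.py short_chisel pics/w9.png; python3 tilt.py;  python3 plan.py .4286 -.1228 .03 -.0915
```

```text
clk 16.25 p [ 0.414  -0.1545  0.0722] yaw -0.0876 force [ 0.3  0.6 -3.1] width 0.0352 down [ 0.015 -0.001 -1.   ]
clk 16.3 [ 0.4141 -0.1542  0.0724] yaw -0.0869 down [ 1.500e-02 -9.000e-04 -9.999e-01] fwd z 0.015 jaw z -0.0004 [-0.4901 -0.1175  1.7995  0.0063  1.4459  1.1668] gw 0.0349 [-0.5 -0.7 -1.9]
now [ 0.4141 -0.1542  0.0724] -0.0869 clk 16.3 tool shift mm/40: x 1.059 y 0.292 z -0.813 turn 0.038
   if turned first: y 0.288 z -0.815
```

View pics/w9.png

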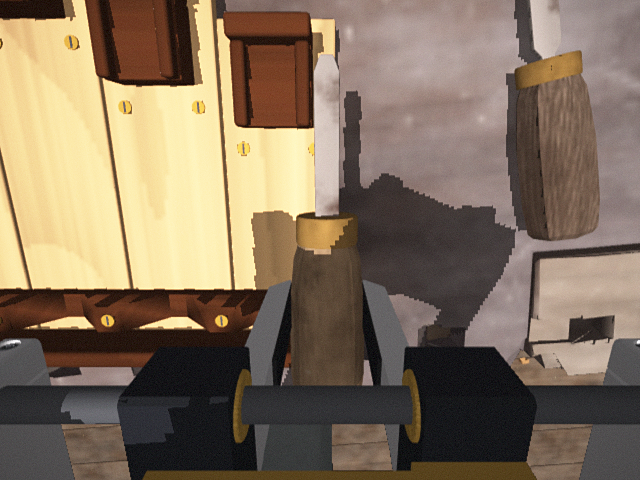

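Still held; picture shows the blade right of the block in berth 1 (block centre u≈270, blade u≈327), so a left shift is needed as computed.

Emit:
{"method": "arm_command", "body": {
  "increments": [
    [-1,0.1,0.09,-0.2,0.04],
    [-1,0.2,0.09,-0.35,0],
    [-1,0.2,0.08,-0.2,0],
    [-1,0.1,0,-0.06,0],
    [-1,0,0,0,0]
  ]
}}

```text
clock: 16.92
ee_pos: [0.4287, -0.1171, 0.0461]
eef_rot: [1.28, 1.158, -1.262]
wrist_force: [0.2, 0.2, -2.4]
gripper_width: 0.0352
```

```bash
cat > chk.py <<'E'
# held tool vs rack, both from the same wrist picture
from rack import *
from plan import st,RX,RY,RW
import sys
i=int(sys.argv[1]);tl=float(sys.argv[2]);png=sys.argv[3];cap=float(sys.argv[4]) if len(sys.argv)>4 else .2
d=get_image("wrist");W=world(d);s,p,w=st();M=R.from_rotvec(s["eef_rot"]).as_matrix()
r=(W-p)@M
ok=(d["z_map"]>0)
c,sn=np.cos(RW),np.sin(RW);rel=W[...,:2]-[RX,RY];a=rel[...,0]*c+rel[...,1]*sn;b=rel[...,0]*sn-rel[...,1]*c
bl=b-(.114-.076*(i-1))
# tool pixels: connected in front of jaws, above rack model: tool frame window
z=W[...,2]
m=ok&(abs(r[...,2])<.03)&(r[...,0]>-.075)&(r[...,0]<-.005)&(r[...,1]>.015)&(r[...,1]<tl)
lab,L=cv2.connectedComponents(m.astype(np.uint8))
print("p",p.round(4),"yaw",w.round(4),"clk",s["clock"],"f",s["wrist_force"].round(1),"gw",round(s["gripper_width"],4))
y=r[...,1]
for t in np.arange(.02,tl,.01):
    k=m&(abs(y-t)<.003)
    if k.sum()<6: continue
    zz=z[k];top=np.percentile(zz,92);kk=k.copy();kk[k]=zz>top-.008
    print("t%.0f a %.1f  bl %.1f width %.1f ztop %.1f"%(t*1e3,np.median(a[kk])*1e3,(np.percentile(bl[kk],4)+np.percentile(bl[kk],96))*500,np.ptp(np.percentile(bl[kk],[4,96]))*1e3,top*1e3))
mm=ok&~((abs(r[...,2])<.06)&(r[...,0]>-.2)&(r[...,0]<.0))
q=W[mm];q=q[(q[:,2]<.07)&(q[:,2]>-.01)];print("rack refit",fit(q,[RX,RY,RW]))
cv2.imwrite(png,d["frame"][:,:,::-1])
E
python3 chk.py 1 .125 pics/w10.png; python3 tilt.py;  python3 plan.py .4277 -.1228 .03 -.0915
```

```text
p [ 0.4288 -0.1174  0.0463] yaw -0.087 clk 16.975 f [-0.2 -0.7 -1.6] gw 0.0351
t20 a 88.6  bl -6.5 width 25.1 ztop 96.2
t30 a 98.4  bl -6.7 width 23.0 ztop 94.8
t40 a 108.6  bl -6.7 width 24.0 ztop 93.8
t50 a 116.2  bl -6.9 width 21.5 ztop 92.1
t60 a 128.6  bl -6.8 width 9.8 ztop 84.1
t70 a 138.7  bl -6.8 width 9.6 ztop 84.0
t80 a 148.8  bl -7.0 width 9.7 ztop 83.5
t90 a 158.9  bl -6.9 width 9.9 ztop 83.4
t100 a 168.6  bl -6.9 width 9.8 ztop 83.2
t110 a 178.4  bl -7.1 width 9.1 ztop 83.0
t120 a 191.7  bl 0.4 width 40.5 ztop 58.6
rack refit (array([ 0.36956177, -0.00446081, -0.08584321]), np.float64(0.0015143064211992927))
clk 16.975 [ 0.4288 -0.1174  0.0463] yaw -0.087 down [ 1.430e-02  8.000e-04 -9.999e-01] fwd z 0.0141 jaw z -0.002 [-0.4    -0.0892  1.8281  0.0064  1.3898  1.2566] gw 0.0351 [-0.2 -0.7 -1.6]
now [ 0.4288 -0.1174  0.0463] -0.087 clk 16.98 tool shift mm/40: x 0.408 y -0.016 z 0.138 turn 0.038
   if turned first: y -0.016 z 0.138
```

View pics/w10.png

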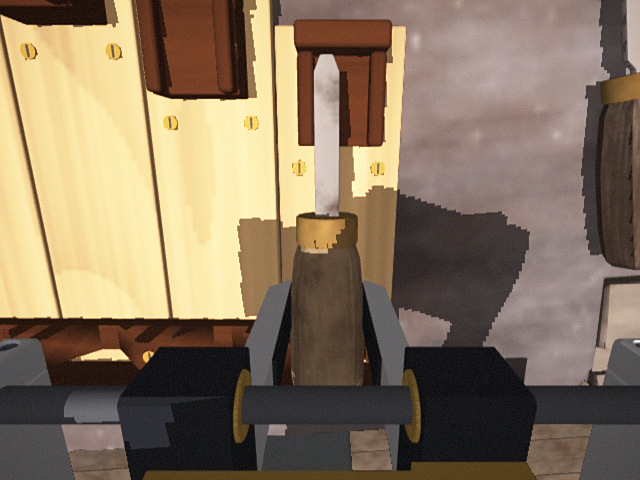

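The tip is at a=182 mm (10 mm short of the stop) and 7 mm left of centre; shift 6 mm right and lower.

Emit:
{"method": "arm_command", "body": {
  "increments": [
    [-1,0,0,0.16,0.04],
    [-1,0.15,0,0,0],
    [-1,0.25,0,0,0],
    [-1,0.15,0,0,0],
    [-1,0.1,0,0,0],
    [-1,0,0,0,0]
  ]
}}

```text
clock: 17.73
ee_pos: [0.4285, -0.1253, 0.0186]
eef_rot: [1.286, 1.153, -1.267]
wrist_force: [-0.1, 1.3, -1.8]
gripper_width: 0.0351
```

```bash
python3 chk.py 1 .125 pics/w11.png |grep -v "t[3579]0"
```

```text
p [ 0.4286 -0.1254  0.0188] yaw -0.0941 clk 17.775 f [-0.1  1.  -2.1] gw 0.0353
t20 a 89.1  bl 1.7 width 24.3 ztop 68.7
t40 a 109.1  bl 1.7 width 24.0 ztop 66.4
t60 a 129.2  bl 1.9 width 10.2 ztop 56.7
t80 a 149.4  bl 0.3 width 41.0 ztop 55.8
t100 a 169.3  bl 0.3 width 41.3 ztop 55.3
t110 a 179.2  bl 0.3 width 41.7 ztop 55.0
t120 a 191.7  bl 0.3 width 41.2 ztop 57.3
rack refit (array([ 0.37005126, -0.00145755, -0.09909471]), np.float64(0.0011317311175214225))
```

View pics/w11.png

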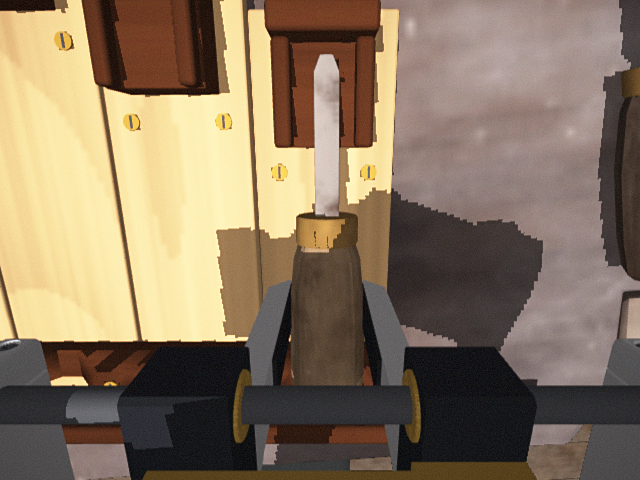

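Tip is in the slot, 1.5 mm right of centre. Lower the last 5 mm with a small shift left, then open.

Emit:
{"method": "arm_command", "body": {
  "increments": [
    [-1,0.06,0,-0.03,0],
    [-1,0.05,0,0,0],
    [-1,0.03,0,0,0],
    [-1,0,0,0,0]
  ]
}}

```text
clock: 18.27
ee_pos: [0.4295, -0.1242, 0.0136]
eef_rot: [1.286, 1.152, -1.266]
wrist_force: [-0.6, 0.0, -1.3]
gripper_width: 0.0354
```

```bash
python3 chk.py 1 .125 pics/w12.png |grep -v "t[3579]0"
```

```text
p [ 0.4295 -0.1242  0.0136] yaw -0.0938 clk 18.325 f [-0.6  0.5 -2.9] gw 0.0354
t20 a 89.8  bl 0.3 width 24.9 ztop 63.4
t40 a 109.8  bl 0.6 width 24.1 ztop 61.2
t60 a 129.9  bl 0.6 width 9.9 ztop 51.2
t80 a 150.2  bl 0.3 width 41.0 ztop 53.4
t100 a 169.9  bl 0.3 width 41.3 ztop 53.5
t110 a 179.8  bl 0.3 width 41.5 ztop 53.6
t120 a 191.8  bl 0.4 width 41.4 ztop 58.3
rack refit (array([ 0.37023367, -0.00185066, -0.09955685]), np.float64(0.0011201136392580838))
```

Emit:
{"method": "arm_command", "body": {
  "increments": [
    [-1,0.03,0,0,0],
    [0.15,0,0,0,0],
    [0.15,0,0,0,0],
    [0.15,0,0,0,0],
    [0.15,-0.2,0,0,0],
    [0.15,-0.5,0,0,0],
    [0.15,-0.8,0,0,0],
    [0.15,-0.8,0,0,0],
    [0.15,-0.5,0,0,0],
    [0.15,-0.2,0,0,0],
    [0.3,0,0,0,0]
  ]
}}

```text
clock: 19.7
ee_pos: [0.4289, -0.1248, 0.1407]
eef_rot: [1.287, 1.145, -1.262]
wrist_force: [0.4, -0.3, 0.4]
gripper_width: 0.0595
```

```bash
python3 tilt.py
cat > placed.py <<'E'
from plan import *
n,i,png,cam=sys.argv[1],int(sys.argv[2]),sys.argv[3],sys.argv[4]
d=get_image(cam);W=world(d);c,sn=np.cos(RW),np.sin(RW);f=d["frame"].copy()
for m in masks_of(cam,n)[:2]:
    q=W[m["pixels"]&(d["z_map"]>0)];rel=q[:,:2]-[RX,RY];a=rel[:,0]*c+rel[:,1]*sn;b=rel[:,0]*sn-rel[:,1]*c-(.114-.076*(i-1))
    print(n,round(m["conf"],2),"a",(np.percentile(a,[.5,99.5])*1e3).round(1),"L",[192,218,256,300][i-1])
    for t in np.arange(a.min()+.005,a.max(),.02):
        k=abs(a-t)<.004
        if k.sum()>4: print(" a%.0f bl %.1f w %.1f z %.1f"%(t*1e3,sum(np.percentile(b[k],[4,96]))*500,np.ptp(np.percentile(b[k],[4,96]))*1e3,np.percentile(q[k,2],85)*1e3),end=";")
    print();f[cv2.Canny(m["pixels"].astype(np.uint8)*255,50,100)>0]=(255,0,0)
cv2.imwrite(png,f[:,:,::-1])
E
python3 placed.py short_chisel 1 pics/w13.png wrist
```

```text
clk 19.7 [ 0.4289 -0.1248  0.1407] yaw -0.0939 down [ 0.0223 -0.0032 -0.9997] fwd z 0.0225 jaw z 0.0011 [-0.4154 -0.1519  1.6917  0.0061  1.5801  1.2495] gw 0.0595 [ 0.4 -0.3  0.4]
short_chisel 0.57 a [ 15.1 182.8] L 192
 a24 bl -0.0 w 33.6 z 62.7; a44 bl 0.7 w 34.6 z 63.2; a64 bl 0.4 w 33.7 z 63.0; a84 bl -0.3 w 31.3 z 61.6; a104 bl -0.1 w 25.8 z 59.1; a124 bl 0.4 w 10.4 z 50.0; a144 bl 0.5 w 10.2 z 49.6; a164 bl 1.0 w 10.9 z 49.3; a184 bl 0.5 w 7.1 z 49.1;
```

View pics/w13.png

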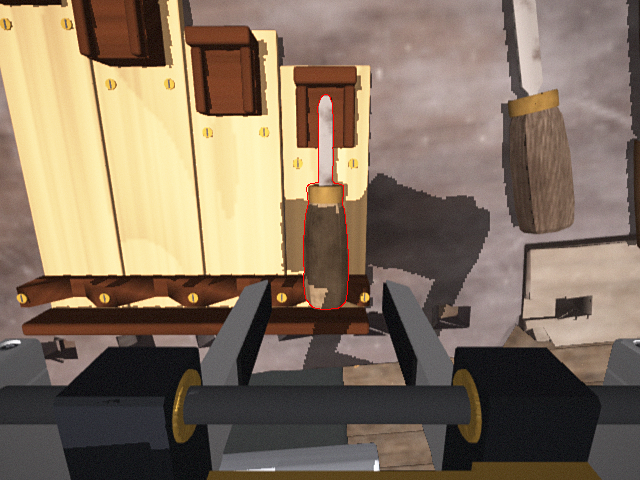

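The short chisel is seated: centred within 1 mm, axis 47 mm up, a from about 10 to 183 mm (picture: tip (325,98) in the slot, handle in the notch). Now to the flared chisel.

```bash
python3 plan.py .478 .307 .11 -.105
```

```text
now [ 0.4282 -0.1245  0.1395] -0.0939 clk 19.8 tool shift mm/40: x 0.737 y 0.228 z -10.857 turn 0.093
   if turned first: y 0.107 z -10.859
```

Emit:
{"method": "arm_command", "body": {
  "increments": [
    [0.4,0,0,-0.3,0.09],
    [0.4,0,0.02,-0.6,0],
    [0.4,0,0.02,-0.9,0],
    [0.4,0,0.02,-0.93,0],
    [0.4,0,0.02,-0.93,0],
    [0.4,0,0.02,-0.93,0],
    [0.4,0,0.02,-0.93,0],
    [0.4,0.1,0.02,-0.93,0],
    [0.4,0.2,0.02,-0.93,0],
    [0.4,0.2,0.02,-0.93,0],
    [0.4,0.2,0.02,-0.93,0],
    [0.4,0.1,0.02,-0.6,0],
    [0.4,0,0,-0.3,0],
    [0.4,0,0,-0.1,0],
    [0.4,0,0,0,0]
  ]
}}

```text
clock: 21.68
ee_pos: [0.4703, 0.3025, 0.0927]
eef_rot: [1.283, 1.159, -1.293]
wrist_force: [0.9, -0.8, -0.1]
gripper_width: 0.0653
```

```bash
python3 tilt.py; python3 look.py flared_chisel pics/w14.png
```

```text
clk 21.675 [0.4703 0.3025 0.0927] yaw -0.107 down [-0.0058 -0.0024 -1.    ] fwd z -0.0055 jaw z 0.003 [4.6990e-01 1.4880e-01 1.4877e+00 5.0000e-04 1.5114e+00 2.1476e+00] gw 0.0653 [ 0.9 -0.8 -0.1]
flared_chisel 0.77 6832 PCA [0.5204 0.3049] -0.1247 0.1885 line yaw -0.1257 ends t [-0.0966  0.0972]
  butt [0.4093 0.319 ] tip [0.6185 0.2925]
  t,w,width,z: [(np.float64(-99.0), np.float64(0.3), np.float64(29.8), np.float64(33.2)), (np.float64(-83.0), np.float64(-0.0), np.float64(32.0), np.float64(35.8)), (np.float64(-67.0), np.float64(0.1), np.float64(28.5), np.float64(32.7)), (np.float64(-51.0), np.float64(0.3), np.float64(25.1), np.float64(30.4)), (np.float64(-35.0), np.float64(0.0), np.float64(25.4), np.float64(29.5)), (np.float64(-19.0), np.float64(0.2), np.float64(23.7), np.float64(28.1)), (np.float64(-3.0), np.float64(0.4), np.float64(24.9), np.float64(26.9)), (np.float64(13.0), np.float64(0.3), np.float64(10.5), np.float64(15.6)), (np.float64(29.0), np.float64(0.0), np.float64(9.6), np.float64(14.6)), (np.float64(45.0), np.float64(-0.5), np.float64(9.5), np.float64(13.6)), (np.float64(61.0), np.float64(0.0), np.float64(10.1), np.float64(12.8)), (np.float64(77.0), np.float64(-0.1), np.float64(10.6), np.float64(11.7)), (np.float64(93.0), np.float64(0.0), np.float64(8.4), np.float64(10.8))]
```

View pics/w14.png

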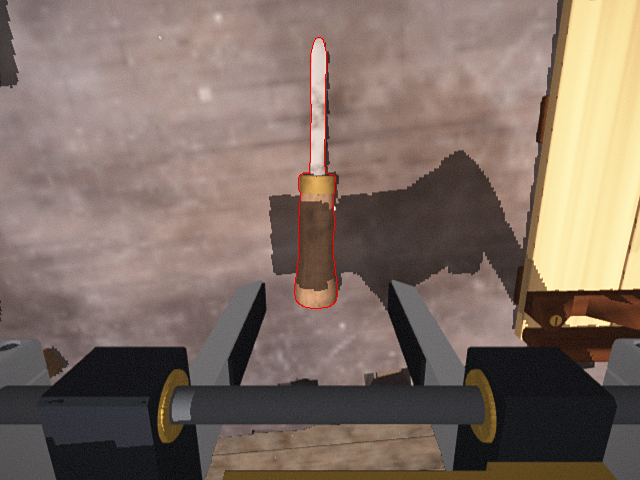

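Flared chisel outlined: butt (315,307), tip (319,38), between the fingers. Align, go down, grip.

Emit:
{"method": "arm_command", "body": {
  "increments": [
    [0.2,0.1,0.1,-0.12,0.15],
    [0.2,0.4,0.03,-0.08,0],
    [0.2,0.7,0,0,0],
    [0.2,0.65,0,0,0],
    [0.2,0.4,0,0,0],
    [0.2,0.25,0,0,0],
    [0.2,0.1,0,0,0],
    [0.2,0,0,0,0]
  ]
}}

```text
clock: 22.78
ee_pos: [0.4776, 0.3081, -0.0166]
eef_rot: [1.301, 1.146, -1.309]
wrist_force: [0.1, 0.4, 0.1]
gripper_width: 0.0565
```

```bash
python3 tilt.py; python3 plan.py .4763 .3105 -.022 -.125
```

```text
clk 22.775 [ 0.4776  0.3081 -0.0166] yaw -0.1308 down [-0.0046 -0.002  -1.    ] fwd z -0.0043 jaw z 0.0026 [4.7290e-01 2.5630e-01 1.5901e+00 3.0000e-04 1.3002e+00 2.1745e+00] gw 0.0565 [0.1 0.4 0.1]
now [ 0.4776  0.3081 -0.0166] -0.1308 clk 22.77 tool shift mm/40: x 0.135 y -0.040 z -0.056 turn -0.049
   if turned first: y -0.040 z -0.056
```

Emit:
{"method": "arm_command", "body": {
  "increments": [
    [0.2,0.1,-0.03,-0.06,-0.05],
    [0.2,0.03,0,0,0],
    [-1,0,0,0,0],
    [-1,0,0,0,0],
    [-1,0,0,0,0],
    [-1,0,0,0,0],
    [-1,0,0,0,0],
    [-1,0,0,0,0]
  ],
  "squeeze": 30
}}

```text
clock: 23.78
ee_pos: [0.4781, 0.3111, -0.0193]
eef_rot: [1.299, 1.148, -1.301]
wrist_force: [-0.4, -1.6, 1.0]
gripper_width: 0.0295
```

```bash
python3 tilt.py
```

```text
clk 23.775 [ 0.4781  0.3111 -0.0193] yaw -0.1244 down [-9.0e-04 -1.1e-03 -1.0e+00] fwd z -0.0008 jaw z 0.0012 [ 4.7770e-01  2.6070e-01  1.5906e+00 -6.0000e-04  1.2916e+00  2.1731e+00] gw 0.0295 [-0.4 -1.6  1. ]
```

Gripped at 29.5 mm. Lift.

Emit:
{"method": "arm_command", "body": {
  "increments": [
    [-1,-0.1,0,0,0],
    [-1,-0.3,0,0,0],
    [-1,-0.6,0,0,0],
    [-1,-0.7,0,0,0],
    [-1,-0.6,0,0,0],
    [-1,-0.3,0,0,0],
    [-1,-0.1,0,0,0],
    [-1,0,0,0,0]
  ]
}}

```text
clock: 24.78
ee_pos: [0.4766, 0.3111, 0.0914]
eef_rot: [1.296, 1.15, -1.304]
wrist_force: [-0.5, 0.9, -2.0]
gripper_width: 0.0295
```

```bash
python3 tilt.py; python3 held.py flared_chisel pics/w15.png
```

```text
clk 24.775 [0.4766 0.3111 0.0914] yaw -0.124 down [-0.0048 -0.0018 -1.    ] fwd z -0.0045 jaw z 0.0024 [4.7830e-01 1.7010e-01 1.4659e+00 6.0000e-04 1.5106e+00 2.1730e+00] gw 0.0295 [-0.5  0.9 -2. ]
clk 24.825 p [0.4764 0.311  0.091 ] yaw -0.124 force [ 0.3  0.9 -2.4] width 0.0297 down [-0.005 -0.002 -1.   ]
flared_chisel 0.93 fwd extent [-0.0352  0.1356] lat slope 0.0137 lat at0 -0.0009
[(-36.6, -1.2, 32.9, -49.1), (-26.6, -1.2, 27.9, -53.0), (-16.6, -1.2, 25.7, -51.1), (-6.6, -1.2, 24.4, -50.1), (3.4, -0.6, 25.1, -49.5), (13.4, -0.7, 24.7, -49.0), (23.4, -0.6, 23.5, -47.9), (33.4, -0.6, 22.9, -46.9), (43.4, -0.4, 24.3, -46.5), (53.4, -0.1, 10.1, -35.6), (63.4, 0.1, 10.4, -34.8), (73.4, 0.2, 10.2, -34.1), (83.4, 0.3, 9.9, -33.7), (93.4, 0.3, 10.4, -33.0), (103.4, 0.5, 10.0, -32.4), (113.4, 0.8, 10.0, -31.8), (123.4, 0.9, 9.7, -31.3), (133.4, 0.9, 9.5, -30.6)]
```

View pics/w15.png

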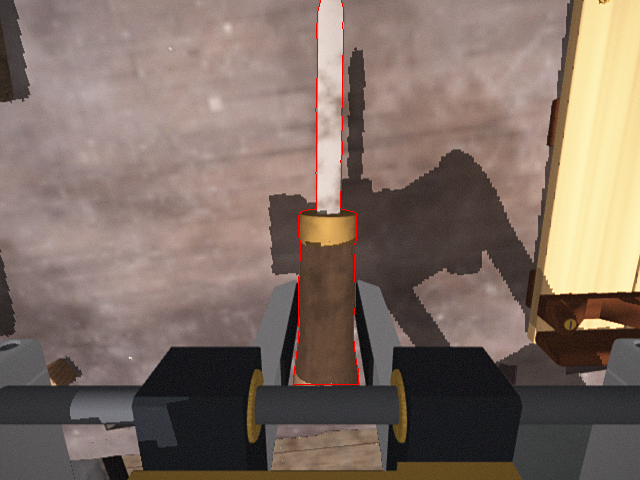

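The flared chisel is held (tip just at the top image edge, (330,0)), pitched tip-down 0.06 as expected. To berth 2.

```bash
python3 plan.py .4326 -.0479 .085 -.078
```

```text
now [0.4762 0.3109 0.0906] -0.124 clk 24.88 tool shift mm/40: x 0.141 y 0.027 z 9.035 turn -0.383
   if turned first: y -0.388 z 9.027
```

Emit:
{"method": "arm_command", "body": {
  "increments": [
    [-1,0,0,0.3,-0.2],
    [-1,0,0,0.6,-0.18],
    [-1,0,0,0.9,0],
    [-1,0,-0.06,0.95,0],
    [-1,0,-0.06,0.95,0],
    [-1,0,-0.06,0.95,0],
    [-1,0,-0.06,0.95,0],
    [-1,0,-0.06,0.95,0],
    [-1,0,-0.06,0.95,0],
    [-1,0,0,0.7,0],
    [-1,0,0,0.4,0],
    [-1,0,0,0.1,0],
    [-1,0,0,0,0]
  ]
}}

```text
clock: 26.5
ee_pos: [0.4248, -0.0457, 0.0796]
eef_rot: [1.247, 1.189, -1.289]
wrist_force: [-0.1, 1.1, -1.5]
gripper_width: 0.0295
```

```bash
python3 tilt.py; python3 plan.py .4326 -.0479 .045 -.078
```

```text
clk 26.5 [ 0.4248 -0.0457  0.0796] yaw -0.0758 down [-0.0284 -0.0049 -0.9996] fwd z -0.028 jaw z 0.007 [-0.2301 -0.1205  1.7875 -0.0113  1.5011  1.4174] gw 0.0295 [-0.1  1.1 -1.5]
now [ 0.4248 -0.0457  0.0796] -0.0758 clk 26.5 tool shift mm/40: x 0.865 y 0.199 z 0.041 turn 0.018
   if turned first: y 0.199 z 0.041
```

Emit:
{"method": "arm_command", "body": {
  "increments": [
    [-1,0.1,0.12,0.04,0],
    [-1,0.25,0.1,0,0],
    [-1,0.3,0,0,0],
    [-1,0.15,0,0,0],
    [-1,0.05,0,0,0],
    [-1,0,0,0,0]
  ]
}}

```text
clock: 27.25
ee_pos: [0.4323, -0.0459, 0.0415]
eef_rot: [1.244, 1.194, -1.288]
wrist_force: [1.3, -0.7, -3.0]
gripper_width: 0.0294
```

```bash
python3 tilt.py; python3 chk.py 2 .15 pics/w16.png|grep -v "t[3579]0"
python3 - <<'E'
from h import *
d=get_image("scene");cv2.imwrite("pics/s16.png",cv2.resize(d["frame"][160:360,220:460,::-1],None,fx=3,fy=3))
E
```

```text
clk 27.25 [ 0.4323 -0.0459  0.0415] yaw -0.0722 down [-0.0312 -0.0036 -0.9995] fwd z -0.0309 jaw z 0.0058 [-0.2272 -0.0696  1.8204 -0.0107  1.4204  1.4175] gw 0.0294 [ 1.3 -0.7 -3. ]
p [ 0.4324 -0.0459  0.0417] yaw -0.0722 clk 27.3 f [-0.1  0.1 -1.7] gw 0.0293
t20 a 87.6  bl -2.4 width 22.2 ztop 88.8
t40 a 107.6  bl -2.3 width 21.9 ztop 86.7
t60 a 127.2  bl -2.3 width 10.1 ztop 74.3
t80 a 147.2  bl -2.5 width 10.0 ztop 72.6
t100 a 167.2  bl -2.6 width 10.1 ztop 70.6
t110 a 177.2  bl -2.6 width 9.5 ztop 69.2
t120 a 187.1  bl -2.5 width 10.0 ztop 68.3
t130 a 197.2  bl -2.8 width 9.6 ztop 67.4
t140 a 205.4  bl 0.4 width 42.3 ztop 53.5
rack refit (array([ 0.36989204, -0.00369747, -0.09369655]), np.float64(0.002087617226460803))
```

View pics/w16.png

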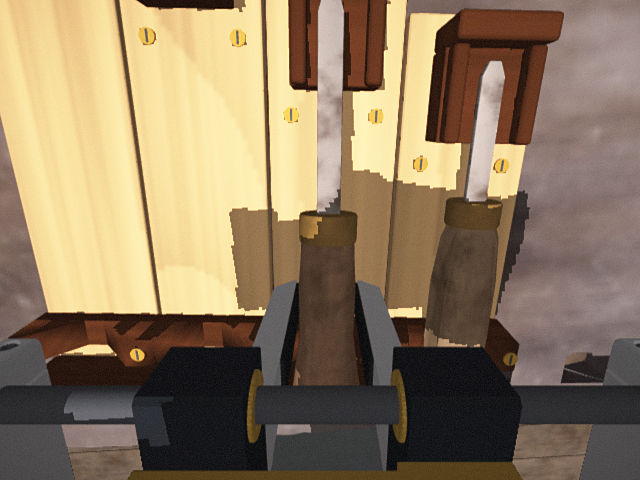

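View pics/s16.png

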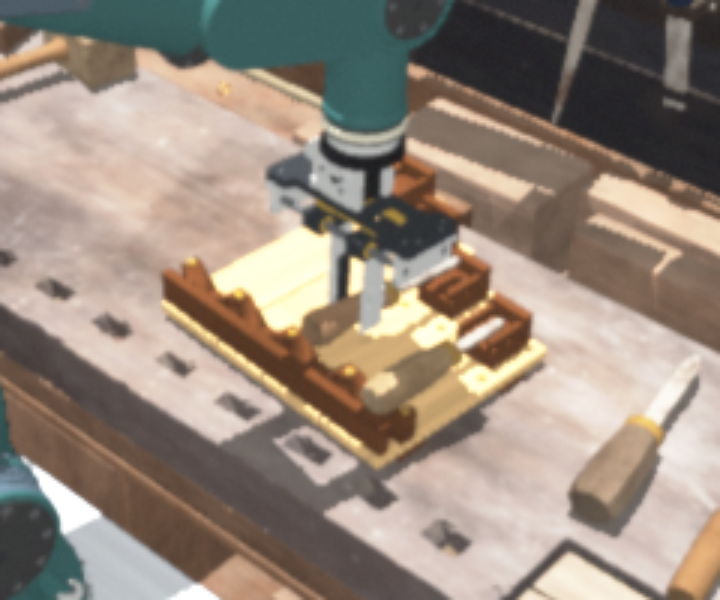

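Held tool at 2.4 mm left of centre, tip ~10 mm short of the stop, tip-down 0.09. I shift right, then lower with a light squeeze so it levels in the jaws as tip meets the floor.

Emit:
{"method": "arm_command", "body": {
  "increments": [
    [-1,0,0,0.06,0],
    [-1,0.1,0,0,0],
    [-1,0.15,0,0,0],
    [-1,0.1,0,0,0],
    [-1,0.05,0,0,0],
    [-1,0,0,0,0]
  ],
  "squeeze": 10
}}

```text
clock: 28.1
ee_pos: [0.4323, -0.0488, 0.0254]
eef_rot: [1.245, 1.192, -1.287]
wrist_force: [0.1, -0.3, -2.2]
gripper_width: 0.0295
```

```bash
python3 chk.py 2 .15 pics/w17.png|grep -v "t[3579]0"
```

```text
p [ 0.4323 -0.0489  0.0255] yaw -0.0727 clk 28.15 f [ 0.4  1.1 -2.1] gw 0.0301
t20 a 87.7  bl 0.9 width 21.9 ztop 72.4
t40 a 107.8  bl 0.8 width 21.9 ztop 70.2
t60 a 127.3  bl 0.8 width 10.0 ztop 57.6
t80 a 147.3  bl 0.6 width 10.0 ztop 55.7
t100 a 167.2  bl 0.6 width 9.7 ztop 53.8
t110 a 177.3  bl 0.3 width 41.4 ztop 53.6
t120 a 187.2  bl 0.4 width 41.2 ztop 53.6
t130 a 197.3  bl 0.3 width 41.4 ztop 53.7
t140 a 204.7  bl 0.2 width 27.0 ztop 44.4
rack refit (array([ 0.36947792, -0.00431956, -0.08965031]), np.float64(0.0018192400869882891))
```

Emit:
{"method": "arm_command", "body": {
  "increments": [
    [-1,0.08,0,0,0],
    [-1,0.08,0,0,0],
    [-1,0.06,0,0,0],
    [-1,0,0,0,0]
  ],
  "squeeze": 8
}}

```text
clock: 28.65
ee_pos: [0.4324, -0.0489, 0.0164]
eef_rot: [1.245, 1.191, -1.286]
wrist_force: [0.1, 0.6, -1.5]
gripper_width: 0.0298
```

```bash
python3 chk.py 2 .15 pics/w18.png|grep -v "t[3579]0"
```

```text
p [ 0.4324 -0.0489  0.0165] yaw -0.0726 clk 28.7 f [-0.5  1.3 -1.4] gw 0.0302
t20 a 87.8  bl 0.8 width 22.2 ztop 64.7
t40 a 107.8  bl 0.7 width 22.2 ztop 63.6
t60 a 127.5  bl 0.7 width 9.8 ztop 51.9
t80 a 147.7  bl 0.6 width 9.7 ztop 51.2
t100 a 167.6  bl 0.5 width 10.1 ztop 50.2
t110 a 177.5  bl 0.2 width 41.5 ztop 53.5
t120 a 187.6  bl 0.4 width 41.4 ztop 53.6
t130 a 197.4  bl 0.2 width 41.4 ztop 53.5
t140 a 206.5  bl -0.8 width 59.3 ztop 21.7
rack refit (array([ 0.36943807, -0.00452973, -0.09006416]), np.float64(0.0022636253430929412))
```

View pics/w18.png

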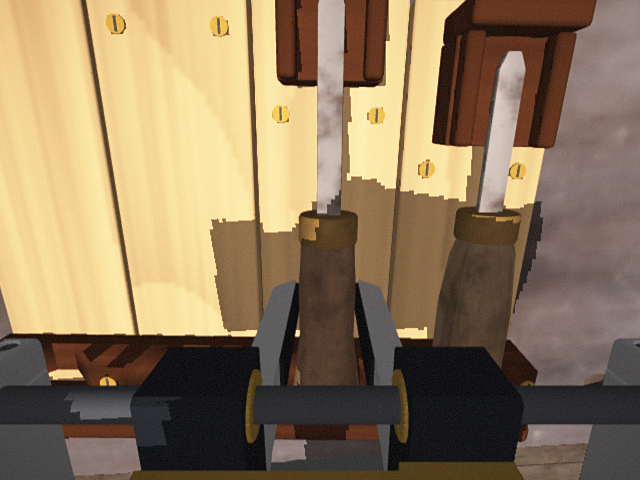

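Levelling as planned. 4 mm more, then open and rise.

Emit:
{"method": "arm_command", "body": {
  "increments": [
    [-1,0.07,0,0,0],
    [-1,0.05,0,0,0],
    [-1,0,0,0,0],
    [0,0,0,0,0],
    [0,0,0,0,0],
    [0,0,0,0,0],
    [0,-0.2,0,0,0],
    [0,-0.5,0,0,0],
    [0,-0.8,0,0,0],
    [0,-0.8,0,0,0],
    [0,-0.5,0,0,0],
    [0,-0.2,0,0,0],
    [0.3,0,0,0,0]
  ]
}}

```text
clock: 30.32
ee_pos: [0.437, -0.0488, 0.1394]
eef_rot: [1.247, 1.186, -1.283]
wrist_force: [-0.3, 0.5, 0.0]
gripper_width: 0.0537
```

```bash
python3 tilt.py; python3 placed.py flared_chisel 2 pics/w19.png wrist;python3 placed.py short_chisel 1 pics/w19b.png wrist
```

```text
clk 30.325 [ 0.437  -0.0488  0.1394] yaw -0.0727 down [-0.0232 -0.0055 -0.9997] fwd z -0.0228 jaw z 0.0072 [-0.2311 -0.1289  1.6742 -0.0107  1.6176  1.4119] gw 0.0537 [-0.3  0.5  0. ]
flared_chisel 0.86 a [ 14.6 206.6] L 218
 a24 bl -0.4 w 30.5 z 66.4; a44 bl -1.0 w 25.9 z 63.8; a64 bl -0.1 w 24.6 z 62.4; a84 bl -0.4 w 24.2 z 62.0; a104 bl 0.4 w 24.4 z 60.9; a124 bl 0.1 w 10.2 z 50.5; a144 bl 0.1 w 7.8 z 50.2; a164 bl 0.1 w 9.7 z 49.9; a184 bl 0.1 w 10.3 z 49.6; a204 bl 0.5 w 8.7 z 49.2;
short_chisel 0.87 a [ 17.3 182.5] L 192
 a4 bl 21.8 w 9.6 z 26.6; a24 bl 8.4 w 17.2 z 62.9; a44 bl -0.6 w 34.0 z 63.1; a64 bl -0.9 w 33.1 z 62.9; a84 bl -9.5 w 49.3 z 61.7; a104 bl -0.7 w 25.3 z 59.1; a124 bl -0.1 w 10.0 z 49.7; a144 bl -0.0 w 10.3 z 49.4; a164 bl 0.5 w 11.4 z 49.1; a184 bl 0.8 w 9.7 z 49.1;
```

View pics/w19.png

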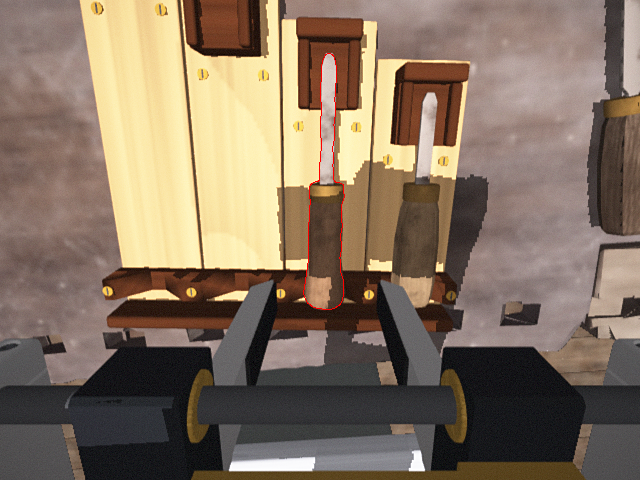

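Flared chisel seated (picture: tip (329,55) in slot, handle in notch; within 1 mm of centre, near level). Next the gouge.

```bash
python3 plan.py .472 -.307 .11 .12
```

```text
now [ 0.436  -0.0485  0.1377] -0.0727 clk 30.52 tool shift mm/40: x 0.693 y 1.367 z 6.380 turn -1.606
   if turned first: y 0.119 z 6.523
```

Emit:
{"method": "arm_command", "body": {
  "increments": [
    [0.6,0,0,0.2,-0.6],
    [0.6,0,0.1,0.4,-0.6],
    [0.6,0,0.1,0.6,-0.4],
    [0.6,0,0,0.9,0],
    [0.6,0,0,0.9,0],
    [0.6,0,0,0.9,0],
    [0.6,0.2,0,0.9,0],
    [0.6,0.2,0,0.7,0],
    [0.6,0.2,0,0.4,0],
    [0.6,0.1,0,0.15,0],
    [0.6,0,0,0,0]
  ]
}}

```text
clock: 31.9
ee_pos: [0.4646, -0.2918, 0.0966]
eef_rot: [1.099, 1.306, -1.14]
wrist_force: [-0.5, 0.2, -0.1]
gripper_width: 0.0752
```

```bash
python3 tilt.py; python3 look.py gouge pics/w20.png
```

```text
clk 31.9 [ 0.4646 -0.2918  0.0966] yaw 0.1292 down [-0.0437  0.0063 -0.999 ] fwd z -0.0425 jaw z -0.0119 [-0.6496  0.1514  1.4775 -0.0214  1.5513  0.793 ] gw 0.0752 [-0.5  0.2 -0.1]
gouge 0.82 12583 PCA [ 0.5242 -0.3044] 0.1472 0.2072 line yaw 0.1515 ends t [-0.1063  0.1054]
  butt [ 0.4174 -0.3211] tip [ 0.6296 -0.2887]
  t,w,width,z: [(np.float64(-103.1), np.float64(-0.8), np.float64(42.0), np.float64(41.2)), (np.float64(-87.1), np.float64(-1.0), np.float64(45.0), np.float64(42.7)), (np.float64(-71.1), np.float64(-0.8), np.float64(46.0), np.float64(42.8)), (np.float64(-55.1), np.float64(-0.3), np.float64(45.3), np.float64(42.7)), (np.float64(-39.1), np.float64(-0.5), np.float64(44.0), np.float64(42.3)), (np.float64(-23.1), np.float64(-0.1), np.float64(40.9), np.float64(40.9)), (np.float64(-7.1), np.float64(-0.6), np.float64(34.1), np.float64(38.3)), (np.float64(8.9), np.float64(-0.4), np.float64(31.9), np.float64(37.4)), (np.float64(24.9), np.float64(-0.6), np.float64(16.3), np.float64(25.4)), (np.float64(40.9), np.float64(-0.1), np.float64(16.5), np.float64(25.3)), (np.float64(56.9), np.float64(-0.0), np.float64(16.3), np.float64(25.4)), (np.float64(72.9), np.float64(-0.2), np.float64(16.5), np.float64(25.5)), (np.float64(88.9), np.float64(-0.1), np.float64(16.2), np.float64(25.4))]
```

View pics/w20.png

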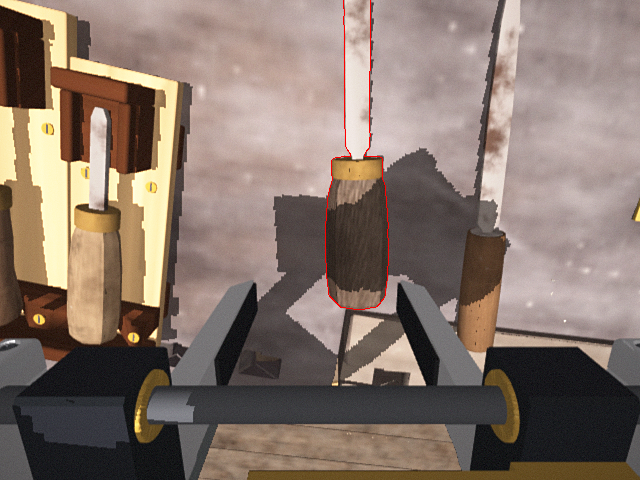

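Gouge handle outlined ((356,305) butt to (357,157) ferrule); the tip is out of view, so I use the butt. Align first.

Emit:
{"method": "arm_command", "body": {
  "increments": [
    [0.6,0.1,0.13,0.2,-0.19],
    [0.6,0.2,0.12,0.2,0],
    [0.6,0.3,0.08,0.13,0],
    [0.6,0.3,0,0,0],
    [0.6,0.3,0,0,0],
    [0.6,0.15,0,0,0],
    [0.6,0,0,0,0]
  ]
}}

```text
clock: 32.88
ee_pos: [0.4799, -0.3098, 0.0386]
eef_rot: [1.079, 1.317, -1.119]
wrist_force: [-0.2, 0.3, 0.4]
gripper_width: 0.0756
```

```bash
python3 tilt.py; python3 look.py gouge pics/w21.png; python3 plan.py .4776 -.3118 -.022 .151
```

```text
clk 32.875 [ 0.4799 -0.3098  0.0386] yaw 0.1567 down [-0.0431  0.0061 -0.9991] fwd z -0.0416 jaw z -0.0128 [-0.6585  0.2386  1.4942 -0.0217  1.4467  0.759 ] gw 0.0756 [-0.2  0.3  0.4]
gouge 0.92 18851 PCA [ 0.523  -0.3053] 0.1539 0.2045 line yaw 0.1606 ends t [-0.1058  0.1039]
  butt [ 0.3199 -0.3383] tip [ 0.6306 -0.2879]
  t,w,width,z: [(np.float64(-140.8), np.float64(-13.7), np.float64(12.4), np.float64(-5.2)), (np.float64(-124.8), np.float64(-0.4), np.float64(45.9), np.float64(1.4)), (np.float64(-96.8), np.float64(0.3), np.float64(43.9), np.float64(41.9)), (np.float64(-80.8), np.float64(-0.1), np.float64(47.1), np.float64(42.9)), (np.float64(-64.8), np.float64(0.3), np.float64(46.4), np.float64(42.9)), (np.float64(-48.8), np.float64(0.4), np.float64(45.4), np.float64(42.9)), (np.float64(-32.8), np.float64(-0.3), np.float64(43.3), np.float64(41.9)), (np.float64(-16.8), np.float64(-0.1), np.float64(39.9), np.float64(40.5)), (np.float64(-0.8), np.float64(-0.5), np.float64(34.3), np.float64(38.3)), (np.float64(15.2), np.float64(0.4), np.float64(15.5), np.float64(25.3)), (np.float64(31.2), np.float64(-0.5), np.float64(15.9), np.float64(25.4)), (np.float64(47.2), np.float64(0.5), np.float64(17.0), np.float64(25.4)), (np.float64(63.2), np.float64(0.1), np.float64(16.5), np.float64(25.4)), (np.float64(79.2), np.float64(-0.3), np.float64(16.2), np.float64(25.5)), (np.float64(95.2), np.float64(0.0), np.float64(16.2), np.float64(25.4))]
now [ 0.4804 -0.3102  0.0395] 0.1566 clk 32.98 tool shift mm/40: x 1.538 y -0.075 z 0.029 turn 0.047
   if turned first: y -0.075 z 0.029
```

View pics/w21.png

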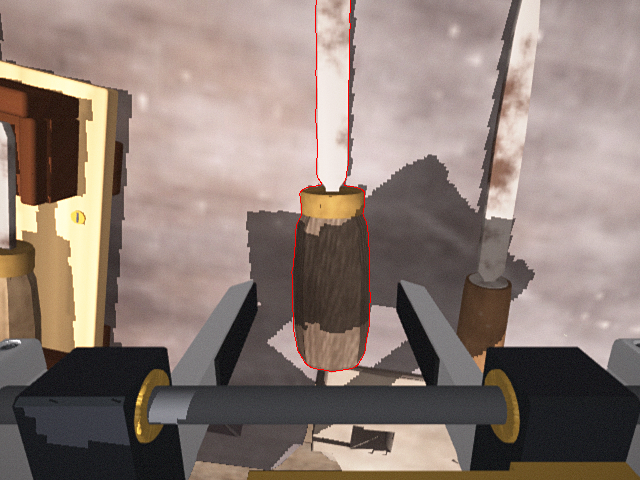

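Emit:
{"method": "arm_command", "body": {
  "increments": [
    [0.6,0.15,0,0.02,0],
    [0.6,0.35,0,0,0],
    [0.6,0.4,0,0,0],
    [0.6,0.3,0,0,0],
    [0.6,0.15,0,0,0],
    [0.6,0.05,0,0,0],
    [-1,0,0,0,0],
    [-1,0,0,0,0],
    [-1,0,0,0,0],
    [-1,0,0,0,0],
    [-1,0,0,0,0],
    [-1,0,0,0,0]
  ],
  "squeeze": 35
}}

```text
clock: 34.48
ee_pos: [0.4791, -0.3118, -0.0184]
eef_rot: [1.078, 1.311, -1.118]
wrist_force: [-0.8, -0.2, 0.0]
gripper_width: 0.0467
```

```bash
python3 tilt.py
```

```text
clk 34.475 [ 0.4791 -0.3118 -0.0184] yaw 0.1566 down [-0.0391  0.0025 -0.9992] fwd z -0.0382 jaw z -0.0085 [-0.6618  0.2873  1.5554 -0.0227  1.3313  0.7584] gw 0.0467 [-0.8 -0.2  0. ]
```

Emit:
{"method": "arm_command", "body": {
  "increments": [
    [-1,-0.1,0,0,0],
    [-1,-0.3,0,0,0],
    [-1,-0.6,0,0,0],
    [-1,-0.7,0,0,0],
    [-1,-0.6,0,0,0],
    [-1,-0.3,0,0,0],
    [-1,-0.1,0,0,0],
    [-1,0,0,0,0]
  ]
}}

```text
clock: 35.48
ee_pos: [0.4824, -0.3105, 0.0932]
eef_rot: [1.08, 1.316, -1.118]
wrist_force: [0.6, -0.7, -2.0]
gripper_width: 0.0468
```

```bash
python3 tilt.py; python3 held.py gouge pics/w22.png
```

```text
clk 35.475 [ 0.4824 -0.3105  0.0932] yaw 0.1569 down [-0.0421  0.006  -0.9991] fwd z -0.0406 jaw z -0.0125 [-0.6572  0.2062  1.4208 -0.021   1.5516  0.7578] gw 0.0468 [ 0.6 -0.7 -2. ]
clk 35.525 p [ 0.4821 -0.3104  0.0927] yaw 0.1569 force [-0.   0.2 -1.7] width 0.0469 down [-0.043  0.007 -0.999]
gouge 0.69 fwd extent [-0.0606  0.1297] lat slope -0.0001 lat at0 -0.0004
[(-61.2, -0.3, 31.6, -57.7), (-51.2, -0.3, 27.7, -59.2), (-41.2, -0.2, 49.4, -42.6), (-31.2, -0.4, 47.9, -56.0), (-21.2, -0.7, 43.6, -60.8), (-11.2, -0.3, 42.8, -61.4), (-1.2, -0.1, 42.5, -61.6), (8.8, -0.6, 42.1, -61.3), (18.8, -0.4, 39.8, -60.8), (28.8, -0.6, 38.0, -60.2), (38.8, -0.5, 32.9, -58.8), (48.8, -0.4, 32.1, -58.8), (58.8, -0.4, 14.5, -46.8), (68.8, -0.3, 15.9, -47.2), (78.8, -0.4, 15.5, -47.7), (88.8, -0.5, 15.6, -48.1), (98.8, -0.3, 15.6, -48.6), (108.8, -0.5, 15.7, -49.0), (118.8, -0.3, 15.6, -49.5)]
```

View pics/w22.png

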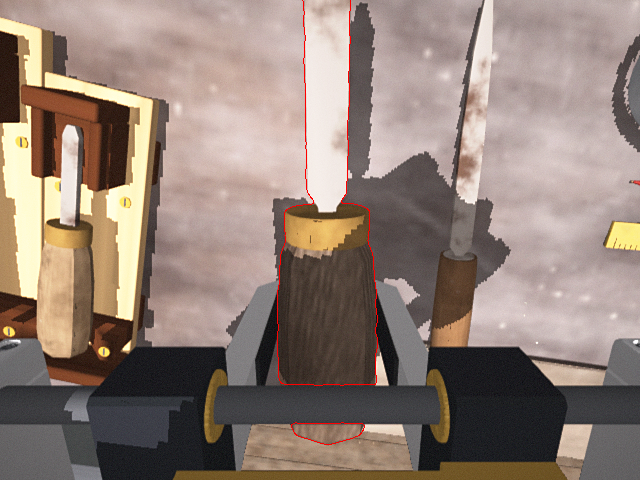

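Gouge held straight and level. To berth 3.

```bash
python3 plan.py .4452 .0281 .095 -.0915
```

```text
now [ 0.482  -0.3102  0.0924] 0.1569 clk 35.58 tool shift mm/40: x -0.066 y 0.414 z -8.498 turn 2.070
   if turned first: y -1.688 z -8.339
```

Emit:
{"method": "arm_command", "body": {
  "increments": [
    [-1,-0.05,0,-0.2,0.52],
    [-1,-0.05,0,-0.4,0.52],
    [-1,-0.05,0,-0.6,0.52],
    [-1,0,0,-0.8,0.51],
    [-1,0,-0.2,-0.93,0],
    [-1,0,-0.25,-0.93,0],
    [-1,0,-0.25,-0.93,0],
    [-1,0,-0.25,-0.93,0],
    [-1,0,-0.25,-0.93,0],
    [-1,0,-0.15,-0.8,0],
    [-1,0,0,-0.4,0],
    [-1,0,0,-0.15,0],
    [-1,0,0,0,0]
  ]
}}

```text
clock: 37.2
ee_pos: [0.4427, 0.0245, 0.091]
eef_rot: [1.263, 1.216, -1.328]
wrist_force: [-0.3, -0.6, -1.8]
gripper_width: 0.0468
```

```bash
python3 tilt.py; python3 chk.py 3 .15 pics/w23.png|grep -v "t[3579]0"; python3 plan.py .4452 .0281 .05 -.0915
```

```text
clk 37.2 [0.4427 0.0245 0.091 ] yaw -0.1031 down [-0.0644  0.0152 -0.9978] fwd z -0.0656 jaw z -0.0084 [-0.0811 -0.0596  1.7097  0.0099  1.557   1.5926] gw 0.0468 [-0.3 -0.6 -1.8]
p [0.4427 0.0242 0.091 ] yaw -0.1036 clk 37.25 f [ 0.7  0.5 -2. ] gw 0.0468
t20 a 93.9  bl 3.8 width 30.7 ztop 150.1
t40 a 113.9  bl 4.1 width 28.9 ztop 146.8
t60 a 133.2  bl 4.4 width 15.1 ztop 133.4
t80 a 153.0  bl 4.7 width 15.5 ztop 133.1
t100 a 173.0  bl 5.0 width 15.6 ztop 132.7
t110 a 183.0  bl 5.1 width 15.9 ztop 132.3
t120 a 193.0  bl 5.2 width 15.6 ztop 132.1
t130 a 201.5  bl 5.4 width 16.0 ztop 131.8
rack refit (array([ 0.36973562, -0.00352319, -0.09087726]), np.float64(0.003089206349379905))
now [0.4427 0.0242 0.091 ] -0.1036 clk 37.25 tool shift mm/40: x 1.025 y 0.053 z -0.103 turn -0.101
   if turned first: y 0.054 z -0.102
```

View pics/w23.png

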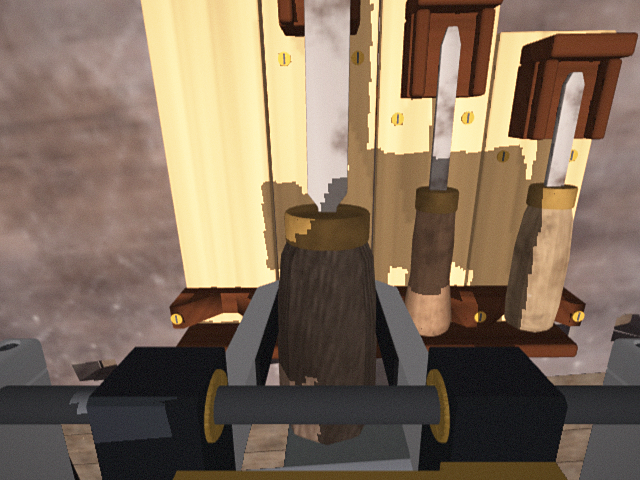

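Blade over berth 3, 4 mm right of centre. Correct and lower in steps.

Emit:
{"method": "arm_command", "body": {
  "increments": [
    [-1,0.1,0.07,-0.05,-0.1],
    [-1,0.3,0.05,-0.03,0],
    [-1,0.4,0.03,0,0],
    [-1,0.3,0,0,0],
    [-1,0.15,0,0,0],
    [-1,0.05,0,0,0],
    [-1,0,0,0,0]
  ]
}}

```text
clock: 38.12
ee_pos: [0.445, 0.0257, 0.0336]
eef_rot: [1.255, 1.222, -1.324]
wrist_force: [-0.6, 0.5, -1.9]
gripper_width: 0.047
```

```bash
python3 tilt.py; python3 chk.py 3 .15 pics/w24.png|grep -v "t[3579]0"
```

```text
clk 38.125 [0.445  0.0257 0.0336] yaw -0.0945 down [-0.0674  0.0148 -0.9976] fwd z -0.0685 jaw z -0.0083 [-0.0777 -0.0059  1.7773  0.0096  1.4386  1.5863] gw 0.047 [-0.6  0.5 -1.9]
p [0.4452 0.0256 0.0338] yaw -0.0944 clk 38.175 f [ 0.2 -0.6 -2.4] gw 0.0471
t20 a 96.3  bl 2.1 width 30.8 ztop 92.6
t40 a 116.3  bl 2.4 width 28.8 ztop 89.3
t60 a 135.5  bl 2.4 width 15.2 ztop 75.9
t80 a 155.3  bl 2.6 width 15.5 ztop 75.4
t100 a 175.6  bl 2.7 width 15.5 ztop 74.9
t110 a 185.4  bl 2.7 width 16.0 ztop 74.6
t120 a 195.5  bl 2.8 width 15.6 ztop 74.4
t130 a 203.9  bl 2.8 width 16.0 ztop 74.2
t140 a 210.8  bl 0.2 width 43.3 ztop 47.2
rack refit (array([ 0.36968939, -0.00277607, -0.09475348]), np.float64(0.0029495173500788375))
```

View pics/w24.png

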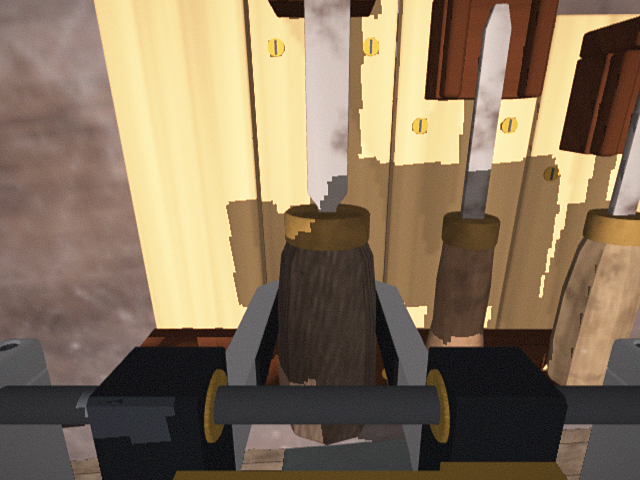

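Emit:
{"method": "arm_command", "body": {
  "increments": [
    [-1,0.05,0,-0.05,0],
    [-1,0.12,0,0,0],
    [-1,0.12,0,0,0],
    [-1,0.06,0,0,0],
    [-1,0,0,0,0]
  ],
  "squeeze": 15
}}

```text
clock: 38.8
ee_pos: [0.4452, 0.0281, 0.0198]
eef_rot: [1.256, 1.22, -1.322]
wrist_force: [-0.4, 0.1, -2.8]
gripper_width: 0.0477
```

```bash
python3 tilt.py; python3 chk.py 3 .15 pics/w25.png|grep -v "t[3579]0"
python3 - <<'E'
from h import *
d=get_image("scene");cv2.imwrite("pics/s25.png",cv2.resize(d["frame"][160:360,220:460,::-1],None,fx=3,fy=3))
E
```

```text
clk 38.8 [0.4452 0.0281 0.0198] yaw -0.0942 down [-0.0649  0.0146 -0.9978] fwd z -0.066 jaw z -0.0084 [-0.0725  0.006   1.7947  0.01    1.4067  1.5908] gw 0.0477 [-0.4  0.1 -2.8]
p [0.4453 0.0281 0.0199] yaw -0.0942 clk 38.85 f [ 0.1  0.5 -2.9] gw 0.0479
t20 a 96.1  bl -0.1 width 30.6 ztop 79.0
t40 a 116.2  bl -0.1 width 28.9 ztop 75.7
t60 a 135.4  bl 0.1 width 15.3 ztop 62.2
t80 a 155.2  bl 0.2 width 15.5 ztop 61.7
t100 a 175.4  bl 0.3 width 15.5 ztop 61.3
t110 a 185.3  bl 0.3 width 15.9 ztop 61.1
t120 a 195.3  bl 0.3 width 15.5 ztop 61.0
t130 a 203.6  bl 0.4 width 16.0 ztop 60.3
t140 a 210.8  bl 0.3 width 43.2 ztop 33.7
rack refit (array([ 0.36883422, -0.00375147, -0.08954492]), np.float64(0.0034120754596853216))
```

View pics/s25.png

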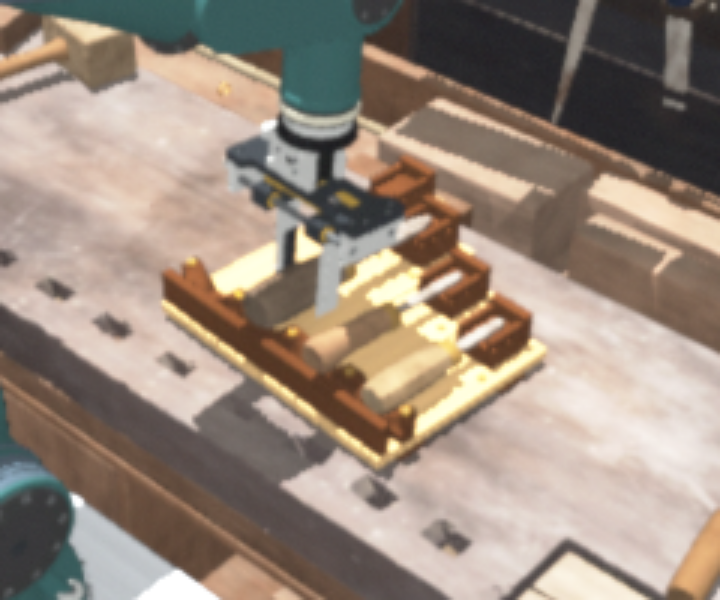

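The gouge hangs centred just over its seat (scene view: handle above the notch, blade over the block). 4 mm more, then release.

Emit:
{"method": "arm_command", "body": {
  "increments": [
    [-1,0.06,0,0,0],
    [-1,0.05,0,0,0],
    [-1,0,0,0,0],
    [0.35,0,0,0,0],
    [0.35,0,0,0,0],
    [0.35,0,0,0,0],
    [0.35,-0.2,0,0,0],
    [0.35,-0.5,0,0,0],
    [0.35,-0.8,0,0,0],
    [0.35,-0.8,0,0,0],
    [0.35,-0.5,0,0,0],
    [0.35,-0.2,0,0,0],
    [0.35,0,0,0,0]
  ]
}}

```text
clock: 40.52
ee_pos: [0.4546, 0.0262, 0.1434]
eef_rot: [1.259, 1.215, -1.317]
wrist_force: [0.4, -0.1, -0.4]
gripper_width: 0.0634
```

```bash
python3 tilt.py; python3 placed.py gouge 3 pics/w26.png wrist
```

```text
clk 40.525 [0.4546 0.0262 0.1434] yaw -0.0942 down [-0.0585  0.0142 -0.9982] fwd z -0.0596 jaw z -0.0086 [-0.0751 -0.0645  1.6086  0.0098  1.6569  1.5907] gw 0.0634 [ 0.4 -0.1 -0.4]
gouge 0.68 a [ 14.5 241.4] L 256
 a23 bl -0.3 w 42.9 z 75.5; a43 bl 0.1 w 44.6 z 76.1; a63 bl -0.3 w 44.5 z 75.9; a83 bl -0.2 w 41.9 z 74.8; a103 bl -0.1 w 38.0 z 72.7; a123 bl 0.4 w 32.9 z 70.3; a143 bl 0.1 w 15.2 z 57.5; a163 bl 0.5 w 15.6 z 57.4; a183 bl 0.5 w 15.2 z 57.3; a203 bl 0.7 w 16.1 z 56.9; a223 bl 0.1 w 15.9 z 57.0; a243 bl 0.4 w 6.8 z 56.3;
```

View pics/w26.png

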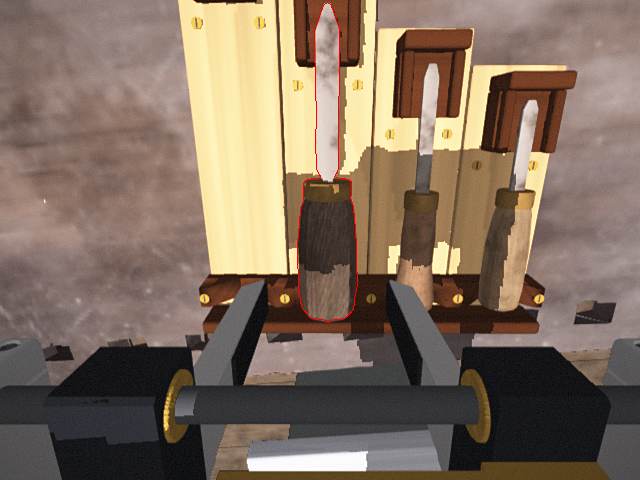

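Gouge seated (tip (327,5) in the slot, all centred within 1 mm, level). Last, the rasp.

```bash
python3 plan.py .455 -.415 .10 .15
```

```text
now [0.4539 0.0262 0.1422] -0.0943 clk 40.62 tool shift mm/40: x 1.056 y 1.066 z 10.980 turn -2.036
   if turned first: y -1.621 z 10.912
```

Emit:
{"method": "arm_command", "body": {
  "increments": [
    [0.35,0,0,0.2,-0.52],
    [0.35,0,0,0.4,-0.51],
    [0.35,0,0,0.6,-0.5],
    [0.35,0,0,0.8,-0.5],
    [0.35,0,-0.2,0.95,0],
    [0.35,0,-0.2,0.95,0],
    [0.35,0,-0.2,0.95,0],
    [0.35,0,-0.2,0.95,0],
    [0.35,0,-0.2,0.95,0],
    [0.35,0,-0.2,0.95,0],
    [0.35,0.1,-0.2,0.95,0],
    [0.35,0.2,0,0.8,0],
    [0.35,0.2,0,0.5,0],
    [0.35,0.2,0,0.3,0],
    [0.35,0.1,0,0.1,0],
    [0.35,0,0,0,0]
  ]
}}

```text
clock: 42.62
ee_pos: [0.44, -0.3973, 0.078]
eef_rot: [1.076, 1.379, -1.133]
wrist_force: [-0.3, 0.2, 0.4]
gripper_width: 0.0635
```

```bash
python3 tilt.py; python3 look.py rasp pics/w27.png
```

```text
clk 42.625 [ 0.44   -0.3973  0.078 ] yaw 0.1632 down [-0.0936  0.0352 -0.995 ] fwd z -0.0867 jaw z -0.0497 [-0.8031  0.3011  1.3381 -0.0429  1.5929  0.6077] gw 0.0635 [-0.3  0.2  0.4]
rasp 0.85 10346 PCA [ 0.493  -0.4131] 0.155 0.2074 line yaw 0.1497 ends t [-0.1061  0.105 ]
  butt [ 0.3645 -0.4326] tip [ 0.6014 -0.3968]
  t,w,width,z: [(np.float64(-125.0), np.float64(9.4), np.float64(4.2), np.float64(-4.3)), (np.float64(-97.0), np.float64(-1.0), np.float64(27.8), np.float64(31.5)), (np.float64(-81.0), np.float64(-0.3), np.float64(28.9), np.float64(31.6)), (np.float64(-65.0), np.float64(-0.1), np.float64(29.1), np.float64(31.8)), (np.float64(-49.0), np.float64(-0.2), np.float64(28.3), np.float64(31.9)), (np.float64(-33.0), np.float64(-0.3), np.float64(27.8), np.float64(31.8)), (np.float64(-17.0), np.float64(0.0), np.float64(27.7), np.float64(31.3)), (np.float64(-1.0), np.float64(-0.4), np.float64(12.8), np.float64(19.3)), (np.float64(15.0), np.float64(-0.2), np.float64(16.1), np.float64(19.5)), (np.float64(31.0), np.float64(-1.2), np.float64(18.3), np.float64(19.5)), (np.float64(47.0), np.float64(0.1), np.float64(16.1), np.float64(19.5)), (np.float64(63.0), np.float64(0.0), np.float64(16.1), np.float64(19.5)), (np.float64(79.0), np.float64(0.2), np.float64(15.8), np.float64(19.4)), (np.float64(95.0), np.float64(-1.0), np.float64(17.8), np.float64(19.5))]
```

View pics/w27.png

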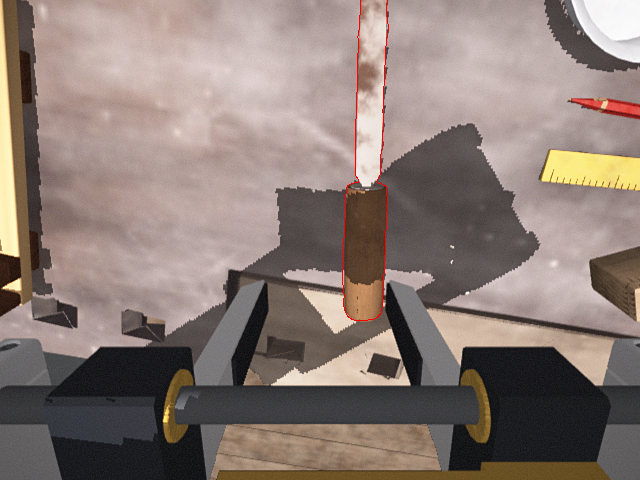

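```bash
cat > p3.py <<'E'
from plan import *
t=np.array(list(map(float,sys.argv[1:4])));s,p,w=st();M=R.from_rotvec(s["eef_rot"]).as_matrix()
yaw=float(sys.argv[4]) if len(sys.argv)>4 else w
T=R.from_rotvec(-(yaw-w)*np.array([1,0,0])).as_matrix();turn=(w-yaw)/.12
print("p",p.round(4),"yaw",w.round(4),"shift/40mm now",(M.T@(t-p)/.04).round(3),"after turn",((M@T).T@(t-p)/.04).round(3),"turn",round(turn,3))
E
python3 p3.py .4527 -.4172 -.02 .15;python3 p3.py .4527 -.4172 .03 .15
```

```text
p [ 0.4404 -0.3973  0.0788] yaw 0.1635 shift/40mm now [2.413 0.434 0.66 ] after turn [2.413 0.443 0.654] turn 0.113
p [ 0.4404 -0.3973  0.0788] yaw 0.1635 shift/40mm now [1.169 0.326 0.599] after turn [1.169 0.334 0.595] turn 0.113
```

Emit:
{"method": "arm_command", "body": {
  "increments": [
    [0.35,0,0.12,0.2,0.11],
    [0.35,0.1,0.12,0.25,0],
    [0.35,0.3,0.1,0.14,0],
    [0.35,0.6,0,0,0],
    [0.35,0,0,0,0],
    [0.35,0,0,0,0]
  ]
}}

```text
clock: 43.48
ee_pos: [0.4565, -0.4188, 0.036]
eef_rot: [1.083, 1.368, -1.143]
wrist_force: [-0.6, -0.6, 0.7]
gripper_width: 0.0631
```

```bash
python3 tilt.py; python3 look.py rasp pics/w28.png; python3 p3.py .4527 -.4172 -.02 .15
```

```text
clk 43.475 [ 0.4565 -0.4188  0.036 ] yaw 0.1508 down [-0.0903  0.0318 -0.9954] fwd z -0.0846 jaw z -0.0448 [-0.8079  0.3817  1.3185 -0.0433  1.527   0.6178] gw 0.0631 [-0.6 -0.6  0.7]
rasp 0.92 13170 PCA [ 0.4952 -0.4135] 0.1648 0.2109 line yaw 0.1606 ends t [-0.1079  0.1068]
  butt [ 0.3572 -0.4356] tip [ 0.6012 -0.396 ]
  t,w,width,z: [(np.float64(-110.7), np.float64(4.8), np.float64(26.3), np.float64(30.1)), (np.float64(-94.7), np.float64(0.9), np.float64(26.5), np.float64(31.7)), (np.float64(-78.7), np.float64(0.0), np.float64(27.4), np.float64(31.7)), (np.float64(-62.7), np.float64(0.4), np.float64(28.0), np.float64(32.1)), (np.float64(-46.7), np.float64(0.3), np.float64(27.5), np.float64(32.0)), (np.float64(-30.7), np.float64(0.6), np.float64(26.6), np.float64(31.6)), (np.float64(-14.7), np.float64(-0.0), np.float64(26.6), np.float64(31.4)), (np.float64(1.3), np.float64(0.2), np.float64(15.0), np.float64(19.4)), (np.float64(17.3), np.float64(0.2), np.float64(16.3), np.float64(19.5)), (np.float64(33.3), np.float64(0.2), np.float64(15.3), np.float64(19.4)), (np.float64(49.3), np.float64(0.1), np.float64(15.6), np.float64(19.5)), (np.float64(65.3), np.float64(-0.0), np.float64(15.0), np.float64(19.5)), (np.float64(81.3), np.float64(-0.2), np.float64(15.5), np.float64(19.5)), (np.float64(97.3), np.float64(0.1), np.float64(14.5), np.float64(19.6))]
p [ 0.4564 -0.4187  0.036 ] yaw 0.1508 shift/40mm now [1.403 0.033 0.013] after turn [1.403 0.033 0.013] turn 0.007
```

View pics/w28.png

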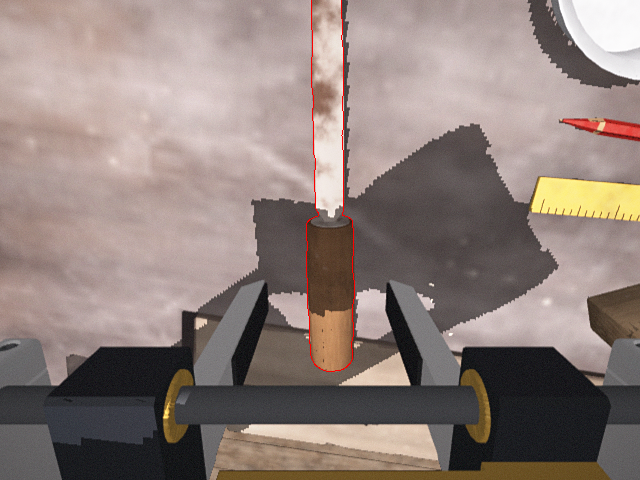

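Rasp aligned between the fingers (handle u≈330). Go down and grip.

Emit:
{"method": "arm_command", "body": {
  "increments": [
    [0.35,0.15,0.03,0,-0.06],
    [0.35,0.35,0,0.01,0],
    [0.35,0.35,0,0,0],
    [0.35,0.25,0,0,0],
    [0.35,0.15,0,0,0],
    [0.35,0.08,0,0,0],
    [-1,0,0,0,0],
    [-1,0,0,0,0],
    [-1,0,0,0,0],
    [-1,0,0,0,0],
    [-1,0,0,0,0],
    [-1,0,0,0,0]
  ],
  "squeeze": 35
}}

```text
clock: 45.08
ee_pos: [0.4539, -0.4186, -0.0174]
eef_rot: [1.076, 1.367, -1.137]
wrist_force: [-0.5, -0.5, 0.1]
gripper_width: 0.0304
```

```bash
python3 tilt.py
```

```text
clk 45.075 [ 0.4539 -0.4186 -0.0174] yaw 0.1581 down [-0.0872  0.0281 -0.9958] fwd z -0.0817 jaw z -0.0414 [-0.8104  0.4173  1.3822 -0.0443  1.4228  0.6123] gw 0.0304 [-0.5 -0.5  0.1]
```

Emit:
{"method": "arm_command", "body": {
  "increments": [
    [-1,-0.1,0,0,0],
    [-1,-0.3,0,0,0],
    [-1,-0.6,0,0,0],
    [-1,-0.7,0,0,0],
    [-1,-0.6,0,0,0],
    [-1,-0.3,0,0,0],
    [-1,-0.1,0,0,0],
    [-1,0,0,0,0]
  ]
}}

```text
clock: 46.08
ee_pos: [0.4625, -0.4195, 0.0923]
eef_rot: [1.079, 1.374, -1.136]
wrist_force: [0.2, 0.0, -1.6]
gripper_width: 0.0301
```

```bash
python3 tilt.py; python3 held.py rasp pics/w29.png
```

```text
clk 46.075 [ 0.4625 -0.4195  0.0923] yaw 0.1589 down [-0.0911  0.0338 -0.9953] fwd z -0.0847 jaw z -0.0476 [-0.8025  0.3599  1.2329 -0.0421  1.6366  0.6105] gw 0.0301 [ 0.2  0.  -1.6]
clk 46.125 p [ 0.4623 -0.4194  0.0919] yaw 0.1589 force [-0.3  1.1 -2.3] width 0.0305 down [-0.092  0.034 -0.995]
rasp 0.55 fwd extent [-0.0682  0.1303] lat slope -0.0069 lat at0 -0.0005
[(-67.5, 0.3, 18.8, -44.1), (-37.5, -0.2, 27.8, -46.6), (-27.5, -0.2, 27.1, -47.7), (-17.5, -0.4, 27.1, -48.6), (-7.5, -0.6, 27.0, -49.3), (2.5, -0.7, 26.4, -50.0), (12.5, -0.4, 25.5, -50.7), (22.5, -0.7, 25.4, -51.2), (32.5, -0.9, 23.4, -50.0), (42.5, -0.9, 15.4, -41.1), (52.5, -0.6, 15.6, -41.9), (62.5, -0.8, 15.6, -42.7), (72.5, -0.9, 15.4, -43.6), (82.5, -1.0, 15.3, -44.5), (92.5, -1.2, 15.3, -45.2), (102.5, -1.1, 15.7, -46.1), (112.5, -1.2, 15.4, -47.0), (122.5, -1.3, 15.3, -47.8)]
```

View pics/w29.png

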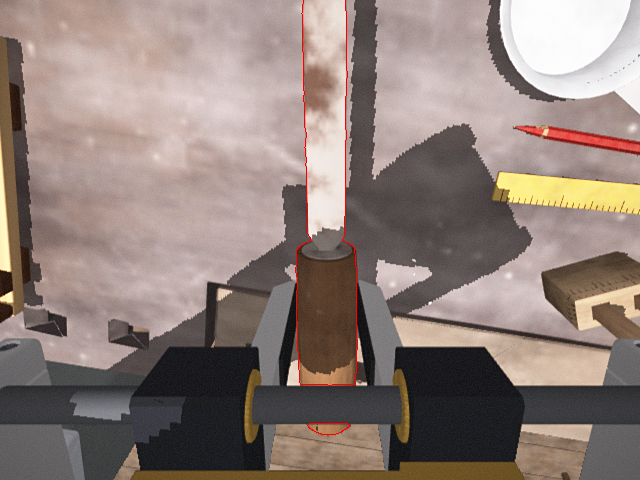

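Rasp held level and straight. To berth 4.

```bash
python3 p3.py .4554 .1035 .1 -.0985
```

```text
p [ 0.4622 -0.4193  0.0915] yaw 0.1589 shift/40mm now [  0.26    1.876 -12.934] after turn [  0.26   -1.479 -12.986] turn 2.145
```

Emit:
{"method": "arm_command", "body": {
  "increments": [
    [-1,-0.05,0,-0.2,0.54],
    [-1,-0.05,0,-0.4,0.54],
    [-1,0,0,-0.6,0.54],
    [-1,0,0,-0.8,0.52],
    [-1,0,-0.12,-0.93,0],
    [-1,0,-0.12,-0.93,0],
    [-1,0,-0.12,-0.93,0],
    [-1,0,-0.12,-0.93,0],
    [-1,0,-0.12,-0.93,0],
    [-1,0,-0.12,-0.93,0],
    [-1,0,-0.12,-0.93,0],
    [-1,0,-0.12,-0.93,0],
    [-1,0,-0.12,-0.93,0],
    [-1,0,-0.12,-0.93,0],
    [-1,0,0,-0.7,0],
    [-1,0,0,-0.4,0],
    [-1,0,0,-0.15,0],
    [-1,0,0,0,0]
  ]
}}

```text
clock: 48.42
ee_pos: [0.4496, 0.1025, 0.1008]
eef_rot: [1.262, 1.274, -1.364]
wrist_force: [0.3, 0.2, -1.8]
gripper_width: 0.0307
```

```bash
python3 tilt.py; python3 chk.py 4 .15 pics/w30.png|grep -v "t[3579]0"; python3 p3.py .4554 .1035 .05 -.0985
```

```text
clk 48.425 [0.4496 0.1025 0.1008] yaw -0.1104 down [-0.119   0.0462 -0.9918] fwd z -0.1234 jaw z -0.0325 [0.058  0.0127 1.6236 0.0531 1.6218 1.7409] gw 0.0307 [ 0.3  0.2 -1.8]
p [0.4496 0.1022 0.1008] yaw -0.1109 clk 48.475 f [ 0.2 -0.  -3.3] gw 0.0305
t20 a 95.8  bl 2.5 width 23.7 ztop 148.9
t40 a 114.6  bl 2.8 width 15.4 ztop 136.1
t60 a 134.5  bl 3.2 width 15.7 ztop 135.2
t80 a 154.4  bl 3.5 width 15.4 ztop 134.5
t100 a 174.6  bl 3.7 width 15.3 ztop 133.6
t110 a 184.6  bl 4.0 width 15.5 ztop 133.3
t120 a 194.7  bl 4.0 width 15.4 ztop 132.9
t130 a 203.3  bl 4.1 width 14.7 ztop 132.4
rack refit (array([ 0.36960264, -0.00424054, -0.08695461]), np.float64(0.003834933764900624))
p [0.4496 0.1022 0.1008] yaw -0.1109 shift/40mm now [ 1.243  0.296 -0.007] after turn [ 1.243  0.296 -0.003] turn -0.104
```

View pics/w30.png

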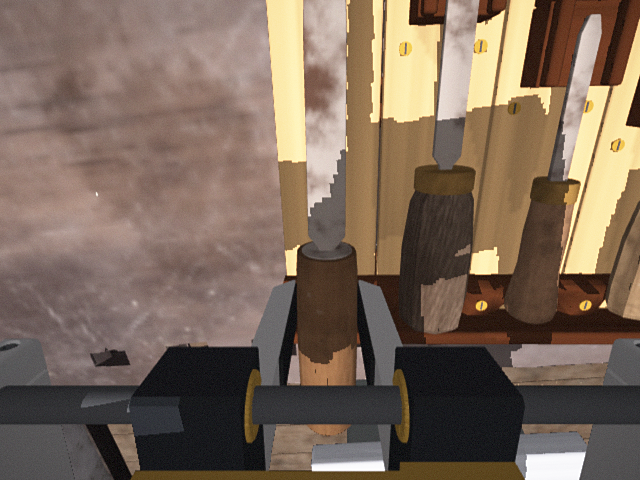

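Rasp is over berth 4, about 3 mm right and tip-down 0.04; lower with corrections.

Emit:
{"method": "arm_command", "body": {
  "increments": [
    [-1,0.1,0.12,0.02,-0.12],
    [-1,0.3,0.12,0,0],
    [-1,0.4,0.09,0,0],
    [-1,0.35,0,0,0],
    [-1,0.2,0,0,0],
    [-1,0.05,0,0,0],
    [-1,0,0,0,0]
  ]
}}

```text
clock: 49.35
ee_pos: [0.4553, 0.1004, 0.0379]
eef_rot: [1.252, 1.282, -1.358]
wrist_force: [-1.0, 0.1, -2.3]
gripper_width: 0.0306
```

```bash
python3 tilt.py; python3 chk.py 4 .15 pics/w31.png|grep -v "t[3579]0"
```

```text
clk 49.35 [0.4553 0.1004 0.0379] yaw -0.0991 down [-0.1223  0.0456 -0.9915] fwd z -0.1262 jaw z -0.033 [0.0536 0.0742 1.6904 0.0522 1.4973 1.7186] gw 0.0306 [-1.   0.1 -2.3]
p [0.4554 0.1004 0.0381] yaw -0.0991 clk 49.4 f [-0.2  0.3 -2.4] gw 0.0306
t20 a 101.8  bl 3.7 width 23.1 ztop 85.8
t40 a 120.5  bl 3.8 width 15.5 ztop 73.0
t60 a 140.5  bl 4.0 width 15.7 ztop 72.1
t80 a 160.4  bl 4.0 width 15.4 ztop 71.3
t100 a 180.7  bl 4.0 width 15.3 ztop 70.4
t110 a 190.7  bl 4.2 width 15.5 ztop 70.0
t120 a 200.7  bl 4.2 width 15.4 ztop 69.6
t130 a 209.3  bl 4.1 width 14.8 ztop 69.3
rack refit (array([ 0.369074  , -0.00288412, -0.09427756]), np.float64(0.0037570193196507637))
```

View pics/w31.png

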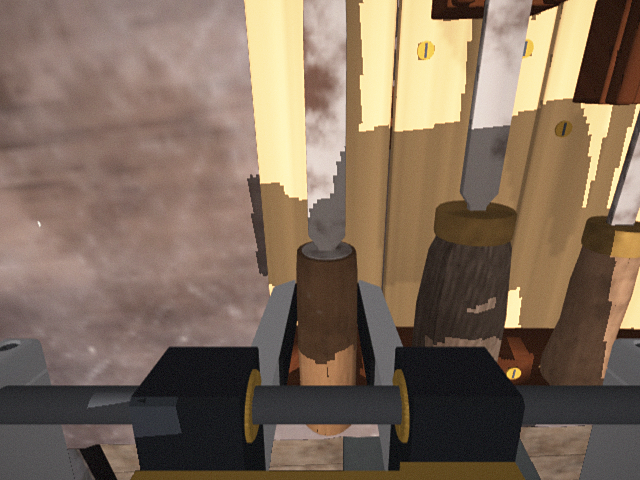

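3.9 mm right of centre; shift left, then lower with a light squeeze.

Emit:
{"method": "arm_command", "body": {
  "increments": [
    [-1,0,0,-0.08,0],
    [-1,0.1,0,0,0],
    [-1,0.12,0,0,0],
    [-1,0.1,0,0,0],
    [-1,0,0,0,0]
  ],
  "squeeze": 10
}}

```text
clock: 50.02
ee_pos: [0.4551, 0.1047, 0.0258]
eef_rot: [1.253, 1.28, -1.355]
wrist_force: [0.9, 0.3, -2.0]
gripper_width: 0.031
```

```bash
python3 tilt.py; python3 chk.py 4 .15 pics/w32.png|grep -v "t[3579]0"
python3 - <<'E'
from h import *
d=get_image("scene");cv2.imwrite("pics/s32.png",cv2.resize(d["frame"][160:360,220:460,::-1],None,fx=3,fy=3))
d=get_image("top");cv2.imwrite("pics/t32.png",cv2.resize(d["frame"][160:310,280:440,::-1],None,fx=4,fy=4,interpolation=cv2.INTER_CUBIC))
E
```

```text
clk 50.025 [0.4551 0.1047 0.0258] yaw -0.0987 down [-0.1192  0.0458 -0.9918] fwd z -0.1232 jaw z -0.0335 [0.062  0.0839 1.7052 0.0534 1.4691 1.7251] gw 0.031 [ 0.9  0.3 -2. ]
p [0.4553 0.1047 0.026 ] yaw -0.0987 clk 50.075 f [ 0.4  0.3 -2.6] gw 0.0312
t20 a 101.1  bl -0.4 width 22.9 ztop 73.9
t40 a 119.9  bl 0.0 width 15.5 ztop 61.1
t60 a 139.8  bl 0.2 width 15.7 ztop 60.3
t80 a 160.1  bl 0.6 width 15.4 ztop 59.5
t100 a 180.0  bl 0.9 width 15.4 ztop 58.6
t110 a 190.0  bl 0.8 width 15.5 ztop 58.1
t120 a 200.0  bl 1.1 width 15.4 ztop 57.7
t130 a 208.6  bl 1.1 width 15.1 ztop 57.0
t140 a 214.8  bl 0.2 width 56.8 ztop 21.8
rack refit (array([ 0.36982306, -0.00518099, -0.08544446]), np.float64(0.004219681965980532))
```

View pics/t32.png

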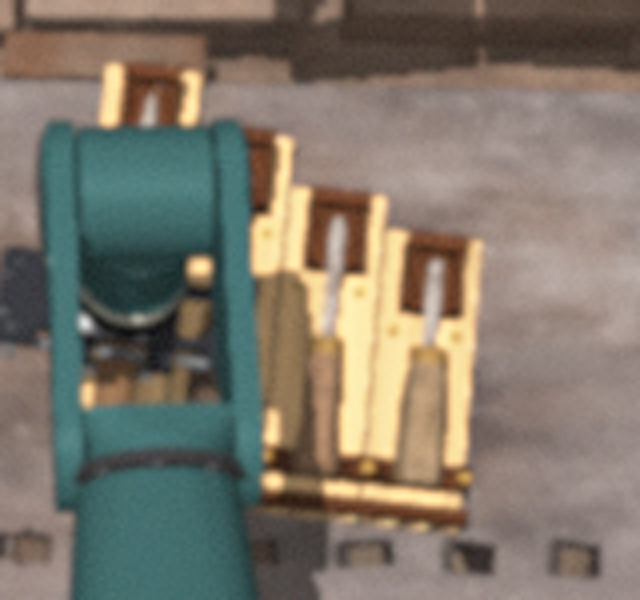

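View pics/s32.png

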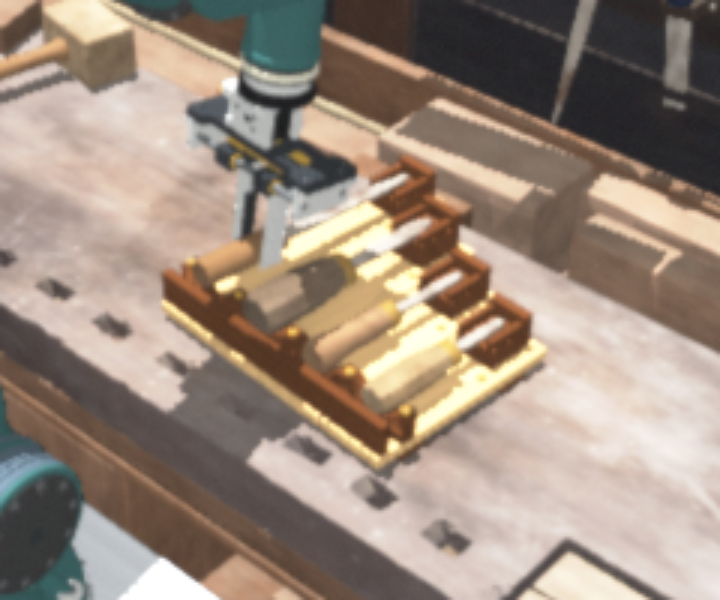

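Tip sits within the slot of the left block (top view (150,105)). Small turn, then lower the rest.

Emit:
{"method": "arm_command", "body": {
  "increments": [
    [-1,0.05,0,0,-0.1],
    [-1,0.08,0,0,0],
    [-1,0.08,0,0,0],
    [-1,0.05,0,0,0],
    [-1,0,0,0,0]
  ],
  "squeeze": 8
}}

```text
clock: 50.8
ee_pos: [0.4547, 0.1051, 0.0156]
eef_rot: [1.246, 1.285, -1.344]
wrist_force: [0.2, -0.3, -2.1]
gripper_width: 0.0311
```

```bash
python3 tilt.py; python3 chk.py 4 .15 pics/w33.png|grep -v "t[3579]0"
```

```text
clk 50.8 [0.4547 0.1051 0.0156] yaw -0.086 down [-0.1171  0.0459 -0.9921] fwd z -0.1207 jaw z -0.0354 [0.063  0.0915 1.7188 0.0536 1.4459 1.7122] gw 0.0311 [ 0.2 -0.3 -2.1]
p [0.4547 0.1052 0.0157] yaw -0.0859 clk 50.85 f [-0.6 -0.2 -1.3] gw 0.0308
t20 a 100.5  bl -0.9 width 23.3 ztop 63.9
t40 a 119.3  bl -0.9 width 15.4 ztop 51.3
t60 a 139.4  bl -0.9 width 15.6 ztop 51.0
t80 a 159.4  bl -1.0 width 15.7 ztop 50.7
t100 a 179.5  bl -0.8 width 15.3 ztop 50.5
t110 a 189.7  bl -0.8 width 15.6 ztop 50.3
t120 a 199.7  bl -0.8 width 15.1 ztop 50.1
t130 a 208.0  bl -1.0 width 14.5 ztop 49.5
t140 a 214.0  bl -1.8 width 56.7 ztop 21.6
rack refit (array([ 0.3719354 ,  0.00246959, -0.13028813]), np.float64(0.0042475774590704325))
```

Nearly level, straight and centred; lower 3 mm more and release.

Emit:
{"method": "arm_command", "body": {
  "increments": [
    [-1,0.05,0,0.01,0],
    [-1,0.03,0,0,0],
    [-1,0,0,0,0],
    [0,0,0,0,0],
    [0,0,0,0,0],
    [0,0,0,0,0],
    [0,-0.2,-0.02,0,0],
    [0,-0.5,-0.05,0,0],
    [0,-0.8,-0.08,0,0],
    [0,-0.8,-0.08,0,0],
    [0,-0.5,0,0,0],
    [0,-0.2,0,0,0],
    [0,0,0,0,0]
  ]
}}

```text
clock: 52.48
ee_pos: [0.4603, 0.1002, 0.1403]
eef_rot: [1.249, 1.283, -1.34]
wrist_force: [0.1, 0.5, 0.1]
gripper_width: 0.0465
```

```bash
python3 tilt.py; python3 placed.py rasp 4 pics/w34.png wrist
```

```text
clk 52.475 [0.4603 0.1002 0.1403] yaw -0.0857 down [-0.1128  0.0466 -0.9925] fwd z -0.1164 jaw z -0.0365 [0.0522 0.0102 1.5461 0.0528 1.6957 1.7146] gw 0.0465 [0.1 0.5 0.1]
rasp 0.59 a [ 10.4 238.9] L 300
 a5 bl -0.5 w 20.5 z 59.5; a25 bl 0.4 w 27.2 z 61.3; a45 bl -0.1 w 27.4 z 61.6; a65 bl -0.1 w 28.3 z 61.7; a85 bl -0.1 w 27.6 z 61.5; a105 bl 0.0 w 25.5 z 60.9; a125 bl 0.1 w 16.2 z 49.2; a145 bl 0.1 w 15.8 z 49.3; a165 bl -0.4 w 15.1 z 49.4; a185 bl -0.5 w 15.6 z 49.3; a205 bl -0.5 w 15.2 z 49.4; a225 bl -0.1 w 12.7 z 49.3; a245 bl 6.5 w 0.0 z 21.7;
```

View pics/w34.png

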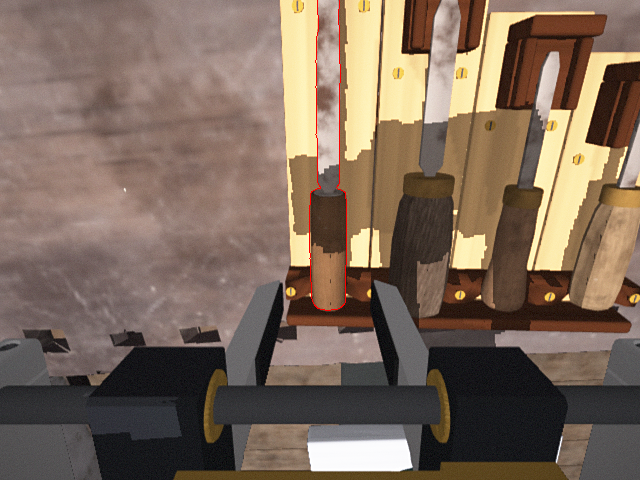

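Rasp seated, level and centred, butt about 10 mm from the board. I move the arm clear for a final look from both cameras.

Emit:
{"method": "arm_command", "body": {
  "increments": [
    [0,-0.3,0,0,0],
    [0,-0.6,0,0,0],
    [0,-0.6,0,0,0],
    [0,-0.3,0,-0.3,0],
    [0,0,-0.1,-0.6,0],
    [0,0,-0.1,-0.8,0],
    [0,0,-0.1,-0.8,0],
    [0,0,-0.1,-0.8,0],
    [0,0,-0.1,-0.8,0],
    [0,0,-0.1,-0.8,0],
    [0,0,0,-0.6,0],
    [0,0,0,-0.3,0],
    [0,0,0,0,0]
  ]
}}

```text
clock: 54.2
ee_pos: [0.4606, 0.3426, 0.2186]
eef_rot: [1.236, 1.295, -1.353]
wrist_force: [0.5, -0.2, -0.4]
gripper_width: 0.0471
```

```bash
python3 tilt.py; for x in "short_chisel 1" "flared_chisel 2" "gouge 3" "rasp 4"; do python3 placed.py $x pics/f_${x% *}.png top; done
python3 - <<'E'
from h import *
d=get_image("top");cv2.imwrite("pics/t35.png",cv2.resize(d["frame"][160:310,260:440,::-1],None,fx=4,fy=4,interpolation=cv2.INTER_CUBIC));W=world(d)
for m in masks_of("top","mallet")[:1]:
    q=W[m["pixels"]];c,a,L=axis(q);print("mallet",c,a,L)
d=get_image("scene");cv2.imwrite("pics/s35.png",cv2.resize(d["frame"][160:360,220:460,::-1],None,fx=3,fy=3))
E
```

```text
clk 54.2 [0.4606 0.3426 0.2186] yaw -0.0835 down [-0.1314  0.0446 -0.9903] fwd z -0.1348 jaw z -0.0332 [0.4757 0.2069 1.1776 0.1042 1.8526 2.1565] gw 0.0471 [ 0.5 -0.2 -0.4]
short_chisel 0.77 a [ 14.9 182.5] L 192
 a19 bl -1.5 w 29.8 z 60.3; a39 bl -1.3 w 34.5 z 65.1; a59 bl -1.6 w 32.4 z 63.5; a79 bl -0.4 w 30.0 z 62.7; a99 bl -1.8 w 25.2 z 61.9; a119 bl -4.1 w 12.3 z 61.6; a139 bl -1.0 w 5.6 z 52.8; a159 bl -0.3 w 9.5 z 49.6; a179 bl -1.0 w 6.6 z 53.7;
short_chisel 0.39 a [  6.8 234.8] L 192
 a10 bl -75.1 w 47.3 z 23.5; a50 bl -78.7 w 68.1 z 24.5; a70 bl -78.0 w 65.6 z 22.6; a90 bl -75.3 w 69.0 z 23.6; a110 bl -75.2 w 68.4 z 23.2; a130 bl -76.9 w 65.8 z 24.9; a150 bl -77.0 w 68.4 z 23.6; a170 bl -77.4 w 68.4 z 32.2; a190 bl -77.0 w 67.7 z 52.5; a210 bl -76.6 w 61.8 z 51.6; a230 bl -72.2 w 61.5 z 60.3;
flared_chisel 0.8 a [ 13.3 207.2] L 218
 a18 bl -1.9 w 31.0 z 65.1; a38 bl -1.5 w 26.5 z 66.7; a58 bl -1.9 w 23.6 z 61.3; a78 bl -1.3 w 26.3 z 63.7; a98 bl 1.9 w 27.8 z 60.5; a118 bl 3.9 w 27.7 z 58.6; a138 bl 2.1 w 14.9 z 51.7; a158 bl 1.2 w 12.3 z 50.8; a178 bl -1.7 w 9.2 z 50.1; a1
[... 617 characters left out ...]
1.0 w 15.2 z 52.3; a173 bl -1.1 w 14.0 z 50.2; a193 bl -0.9 w 12.3 z 51.1; a213 bl -0.8 w 11.1 z 49.8; a233 bl -1.0 w 9.4 z 52.6; a253 bl -0.0 w 9.4 z 51.6; a273 bl -0.7 w 6.4 z 52.6;
rasp 0.44 a [  6.5 317.7] L 300
 a10 bl -1.7 w 66.1 z 23.6; a50 bl -0.1 w 70.2 z 24.2; a70 bl -1.6 w 68.4 z 24.3; a90 bl 0.3 w 69.0 z 23.0; a110 bl -1.0 w 67.5 z 24.1; a130 bl -0.6 w 67.9 z 23.6; a150 bl 0.4 w 68.4 z 22.1; a170 bl -0.0 w 70.0 z 24.6; a190 bl 0.4 w 65.9 z 25.7; a210 bl -1.4 w 70.8 z 23.7; a230 bl -1.8 w 68.8 z 24.2; a250 bl -1.1 w 68.0 z 24.4; a270 bl -0.4 w 68.1 z 50.9; a290 bl -1.4 w 64.9 z 50.3; a310 bl 1.3 w 69.4 z 59.3;
mallet [0.56017556 0.59013213] -0.025445673917080087 0.2650709304151783
```

View pics/t35.png

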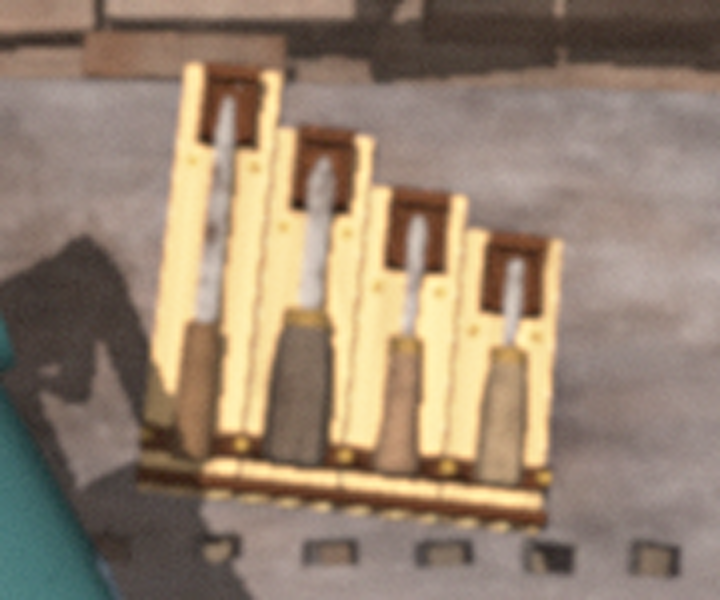

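View pics/s35.png

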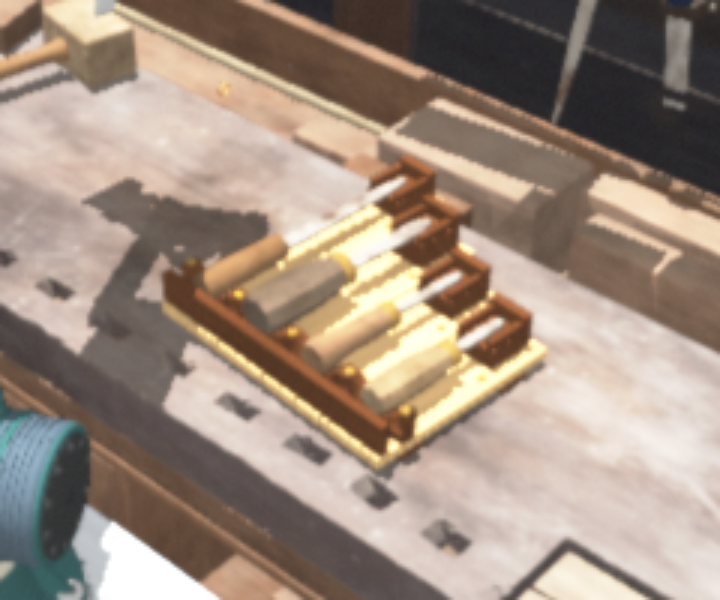

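```bash
python3 -c "
from h import *
d=get_image('top');W=world(d)
for m in masks_of('top','mallet')[:1]:
    q=W[m['pixels']&(d['z_map']>0)];q=q[(q[:,2]<.09)&(q[:,2]>.01)];print('mallet',axis(q))
print(hand_in())"
```

```text
mallet (array([0.56043438, 0.59426277]), np.float64(-0.11319280541389044), np.float64(0.26372615572287106))
the job is handed in; nothing more can be done
None
```

All four tools are in the rack in order of length, and I handed the job in at about 54 s with the gripper empty and clear. From right to left they are the short chisel, flared chisel, gouge and rasp.

**Last checks:**
- **Placement:** The wrist views after each release show every tool within about 1 mm of its berth's centre line, straight and almost level. Handles are in the notches and blade tips in the slots, roughly 10 mm short of the stops.
- **Final top view:** This coarser view agreed within its noise of 2–4 mm. It read the gouge and rasp tips several mm further short of the stop.
- **Rasp tip:** It was out of the wrist view, so its position comes from the top view and the butt end.
- **Forces:** Every wrist force I read stayed at about 3 N or below.

**What went wrong or disagreed:**
- **Finger reach:** The fingertips ended about 28 mm behind the reported TCP, not 19 mm ahead of it as stated. My first two grips on the short chisel closed on air above it and did not move it. After that I worked from the fingertips measured in the camera depth.
- **Tool tilt:** The gripper's tilt drifted as it moved, reaching about 0.13 rad by the end. I corrected for this at each placement.
- **Mallet:** I never went near it, and its centre read within 5 mm of where it started. The fitted angle came out differently each time (-0.23, -0.03, then -0.11 rad), so that angle is not reliable.

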